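# Thread the spindle through a new paper roll

### The arm

A 6-joint arm with a two-finger parallel gripper is mounted at the origin on the work surface. World frame = base frame: x ahead of the robot, y to its left, z up, the work surface at z = 0. Lengths are in m, angles in degrees, forces in N, time in s.
With the tool pointing down it reaches from about 0.375 to 0.9 m from the base axis. Payload 3.1 kg.
Tool frame: the origin (TCP) lies on the centre line of the jaws, within the pads' length; the fingertips stand 17 mm ahead of it and the grasp point (between the pads) lies 2 mm behind it; y points along the fingers, x is the direction in which the jaws open and shut, and the axes are right-handed (so a half turn about y gives the same grasp; the last joint's range is limited). The gripper opens to 87 mm and grips with 3 to 60 N. Pads are 19 mm wide; open, the fingers measure 117 mm over their backs; the gripper's body (75 mm by 190 mm) begins 51 mm behind the grasp point.
Start: joints at [-86.774, 30.224, 82.088, -0, 67.689, -10.227], TCP at [0.145, -0.608, 0.24] pointing down, gripper open.
Joint ranges: [-176.69, 176.69], [-43.24, 126.21], [12.49, 139.97], [-82, 262], [0, 151.66], [-163.58, 163.58]. Speed limits (degrees/s): [159.86, 159.86, 180, 180, 180, 180].

### API

Orientations are given as a 3x3 rotation matrix whose columns are the frame's x, y, z axes.
In Python, from rig import read_state, capture, camera_info, hand_in, trace, tip_of gives the robot as it stands.
- The arm moves only by the tool jog_arm, never from a script. Its argument "steps" is a list of rows, each an object with "fingers": the opening in per cent of the stroke, from 0 (shut) to 100 (fully open); "delta_pos": the shift along the world's x, y, z in mm, a list of three; "turn": the turn about the world's z in degrees. A call has 1 to 20 rows; each row is the pose to reach, as a shift and turn from the pose commanded when the call began; what a row does not reach only later rows make up. A row lasts 1/12 s, in which the tool goes at most 41.7 mm and 7.16 degrees, less where a joint would pass 70% of its speed; a pose out of reach is approached as far as the arm can. A call with a gripper value outside its range is refused whole. The fingers move at their own pace and stop on an object; the grip force is fixed at half the most. Time passes only in rows, so rows that repeat a pose let the fingers close. It gives the time, the measured TCP pose, the force and the opening at its end, in the units of the state.
- read_state(): the state, without advancing time (a new reading comes with each control period).
- capture(name): name is "scene" or "top"; returns the picture (400x640x3 uint8, red, green, blue); there is no depth.
- camera_info(name): a dict with "fov_y" (degrees; the focal length in pixels is half the picture's height over the tangent of half this angle, whatever the lens; pixels are square), "cx", "cy" (the principal point, pixels), "k1" (the pictures are not rectified: a ray, as slopes to the right and down, at radius r is drawn at 1 + k1 r^2 times it, then the intrinsics apply), "view" (4x4, takes a point from world to camera coordinates). Camera axes: x right, y down, z forward; pixel columns grow to the right and rows downward; lengths in m; the calibration is good to about 2 mm. A picture is of the moment at which its call begins. camera_info takes no time and is no camera call.
- hand_in(): hands the job in, once; it reports no verdict.
Trained networks look in the newest picture that a camera, given by its name, has taken for a name from the list of things; names that differ only in an ending like _2 or _b are one class to them, and where a whole thing is asked for, a point or a joint stands for the part that bears it (a point fixed in the world has none). Each returns a list of dicts, best first, with "confidence" (0 to 1); they miss things now and then, are a little off and sometimes report something else, mostly with a low value. They report only what shows in the picture. A call takes as long as a camera call. They do not tell look-alikes from the thing itself.
- trace(target, camera): "mask" (400x640 bool, what is visible of it).
- tip_of(target, camera): "position" ([x, y, z] in m, in world coordinates, good to about 4 mm: a listed point, or the origin of a listed thing).
The state is a dict: "time_s": time; "joint_positions": joint angles; "qvel": joint speeds; "tau": joint torques, N m; "position": TCP position; "tcp_rot": TCP orientation; "force": force on the tool from outside, world axes, zero at the start; "moment": the same for the moment, N m; "opening": opening from 0.0 (shut) to 1.0 (fully open).
Only numpy, scipy, OpenCV 4.12 (cv2) and the standard library are available. Lean on these libraries where they do the work, as an engineer would, in place of code of your own. Each camera call takes 0.05 s, during which the arm holds its last target.

### The job

Load the new roll of wrapping paper in its stand on the checkout counter: take the steel spindle from its cardboard cradle, start its tapered nose into the bore of the stand, push it partway into the roll's core and let go of it. Then take hold of it further back, feel for the far bush by swinging the nose gently until it enters, and push the spindle fully home, so that its flange sits against the stand and the spring catch has dropped into its groove. Go by feel, nothing may be rammed or forced, and finish with the spindle released and the other goods on the counter left where they are.

Things in the scene. Friction and masses are not known exactly. Their poses are not given: they have to be found in the camera images.
- bore_mouth (a point): Mouth of the stand's bore: on the near bore's axis, 75 mm over the counter, at the outer face of a rigid brass bush (bore 13 mm, 30 mm long, 29 mm outside) that sticks out 24 mm from the near cheek. +y runs level along the bore into the stand, x level across it, z up. The bush lets the shaft tilt by up to 0.03 rad any way. Behind it lie the roll's core (35 to 215 mm past the mouth) and the far bush.
- stand: Fixed paper-roll stand of grey sheet steel, base 170 x 210 mm, cheeks 90 mm wide, 112 mm tall (catch knob to 125 mm); origin on the counter 125 mm past the bore mouth, y along the bore. The far bush (rigid, bore 13 mm, 220 to 247 mm past the mouth, flat face) is screwed on up to 6.5 mm above or beside the near bore's line, and is not measured: a nose stopped at 220 mm has met its face.
- spindle_mid (a point): Balance point, on the axis, of the loose steel spindle (0.28 kg): shaft 12 mm in diameter, y along it, nose at +y, flange and knob at -y. Nose tip 166 mm along +y (tapers over the last 18 mm to a flat 7.6 mm tip); detent groove 136 mm along +y; seat face of the flange (30 mm in diameter, 5 mm thick) 97 mm along -y. Fully home this point is 97 mm past the bore mouth.
- spindle: The spindle; origin on the axis at the flange's seat face, y towards the nose. It starts level, axis 45 mm over the counter, in the notches of a fixed cardboard cradle: two ribs 12 mm thick, 70 mm wide, 49 mm tall, about 57 mm (-y side) and 93 mm (+y side) from the balance point, give or take 8 mm; floor 5 mm high. Between the ribs the shaft is free to grasp from above.
- spindle_knob (a point): Centre of the spindle's round black knob, 24 mm in diameter, 35 mm long, right behind the flange, 119.5 mm along -y from the balance point. Fully home it stands 22.5 mm outside the bore mouth.
- roll_mid (a point): Centre of the loose paper roll (80 mm in diameter, 180 mm long, about 0.5 kg), lying on two bars between the cheeks with up to 5 mm end play each way; y along its core. The core's bore is 20 mm wide and at first lies 5.5 mm under the near bore's axis, so the nose wedges the roll up by some mm as it goes through.
- catch (a joint): Spring catch over the far bush, 233 mm past the bore mouth: a round-nosed plunger 8 mm in diameter. 0 = down, grows as it is lifted (m, up to 0.005). The nose lifts it when about 240 mm deep (0.0015 to 0.0035 with the shaft under it); it drops below 0.0014 again when the groove is under it, as the flange seats. Sliding past it takes about 5 to 12 N along the bore.
- tin: Bystander: brass-coloured tin, 68 mm in diameter, 85 mm tall, origin under its centre.
- carton: Bystander: red gift carton, 75 x 75 x 160 mm, origin under its centre.
- calculator: Bystander: flat grey desk calculator, 100 x 140 x 18 mm, origin under its centre.
Mind the look-alikes: they are no part of the job. There is more than one size of the part that bears roll_mid; the job needs the middle-sized.

How it is judged (in metres and radians):
On the way:
1. the spindle is in the bore by 60 to 200 mm and has been let go there (y of spindle in the frame of bore_mouth between -0.203 and -0.063 m and x of spindle in the frame of bore_mouth between -0.02 and 0.02 m and z of spindle in the frame of bore_mouth between -0.02 and 0.02 m and angle between the y axis of spindle and the y axis of bore_mouth, either way round below 0.1 rad and contact force between the fingers and spindle below 0.1 N), for 0.2 s.
At the end, for the whole second after the job is handed in: The spindle is through both bushes and the roll, its flange seated on the bore's mouth (gap under 2 mm, within 4 mm of its centre, tilted under 0.05 rad), the catch down in the groove (under 1.4 mm), the roll still up in its place, and the spindle released and at rest (y of spindle in the frame of bore_mouth above -0.002 m and distance between spindle and bore_mouth below 0.004 m and angle between the y axis of spindle and the y axis of bore_mouth, either way round below 0.05 rad and value of joint catch below 0.0014 m and z of roll_mid in the frame of stand above 0.068 m and contact force between the fingers and spindle below 0.1 N and linear speed of spindle below 0.02 m/s); the robot touches nothing.
It fails at once if the spindle is forced: more than 55 N of contact force between it and the stand (contact force between spindle and stand above 55 N).
It fails at once if the robot presses on the stand with more than 15 N (contact force between any of the fingers, the arm and stand above 15 N).
It fails at once if a bystander is moved by more than 25 mm (distance of any of tin, carton, calculator from where it was at the start of the episode above 0.025 m).
It also fails if it takes over 72 s, if anything falls off the work surface, if the arm or the gripper's body presses on something with over 40 N, if the wrist force passes 120 N, or if a joint passes its speed limit or range.

## Working session

There is one attempt and no reset: what is moved stays moved. The work goes in short steps, Python scripts to look and compute and a tool call to move; the robot and the scene stay as the last step left them, time stands still between calls to the robot, and variables do not carry over. Pictures are saved under pics/ and viewed, and the job is handed in when it is done.

Besides the shell and the picture viewer there is one more tool, called after "Request:" as name([rows], argument=value, ...), one row to a line, values as JSON. jog_arm: Moves the arm, as the interface text tells. Its arguments: {"type":"object","properties":{"steps":{"type":"array","items":{"type":"object","properties":{"fingers":{"type":"number"},"delta_pos":{"type":"array","items":{"type":"number"}},"turn":{"type":"number"}}}}},"required":["steps"]}

```bash
ls; mkdir -p pics; python3 - <<'E'
from rig import *
import cv2
s=read_state(); print(s)
for n in ("scene","top"):
    im=capture(n); cv2.imwrite(f"pics/{n}0.png",im[:,:,::-1]); print(n,camera_info(n))
for c in ("scene","top"):
    for t in ("bore_mouth","spindle_mid","spindle","spindle_knob","roll_mid","stand","tin","carton","calculator"):
        print(c,t,[(round(d["confidence"],2),[round(float(v),4) for v in d["position"]]) for d in tip_of(t,c)])
E
```

```text
pics
{'time_s': 0.0, 'joint_positions': array([-8.67749159e+01,  3.02771579e+01,  8.21572687e+01, -9.20335602e-04,
        6.76877607e+01, -1.02292719e+01]), 'qvel': array([ 0.05842529, -0.08603142,  0.03966182,  0.06055084, -0.04529863,
        0.07115462]), 'tau': array([ 9.44653148e-04, -4.40040135e+01, -1.76589936e+01,  6.32041739e-02,
        5.81121398e-02, -1.68198890e-04]), 'position': array([ 0.14538275, -0.60713862,  0.23858607]), 'tcp_rot': array([[ 2.32676468e-01, -1.34812071e-04,  9.72554185e-01],
       [-9.72551924e-01,  2.12835524e-03,  2.32676222e-01],
       [-2.10130836e-03, -9.99997726e-01,  3.64106441e-04]]), 'force': array([ 0.41767251,  0.18460027, -0.01671425]), 'moment': array([ 0.07317727, -0.01375726, -0.02008005]), 'opening': 1.0004973003777908}
scene {'fov_y': 57.92015007626126, 'cx': 316.8496685768008, 'cy': 198.95761680900455, 'k1': -0.029119992995115376, 'view': array([[ 0.75396209,  0.65691095,  0.00302745, -0.36863154],
       [ 0.53286929, -0.60888653, -0.58762872, -0.25673996],
       [-0.38417637,  0.44466302, -0.80912503,  1.42514572],
       [ 0
[... 933 characters left out ...]
0.87, [0.7055, 0.1976, -0.0018])]
scene carton [(0.73, [0.6553, -0.2285, 0.0443]), (0.72, [0.7167, 0.35, 0.0018])]
scene calculator [(0.83, [0.3632, -0.4131, -0.0])]
top bore_mouth [(0.7, [0.5126, -0.0209, 0.0736])]
top spindle_mid [(0.78, [0.6317, -0.1347, 0.0413])]
top spindle [(0.83, [0.6532, -0.2336, 0.0438])]
top spindle_knob [(0.95, [0.659, -0.2541, 0.0414]), (0.16, [0.5184, 0.1, -0.0019])]
top roll_mid [(0.69, [0.3205, 0.2736, 0.0312]), (0.65, [0.5205, 0.1029, 0.0697]), (0.57, [0.2987, -0.1743, 0.0502])]
top stand [(0.86, [0.5186, 0.1043, 0.001])]
top tin [(0.6, [0.7088, 0.1957, -0.0019])]
top carton [(0.8, [0.7194, 0.3393, -0.0042])]
top calculator [(0.72, [0.3631, -0.4099, 0.0009])]
```

View pics/scene0.png

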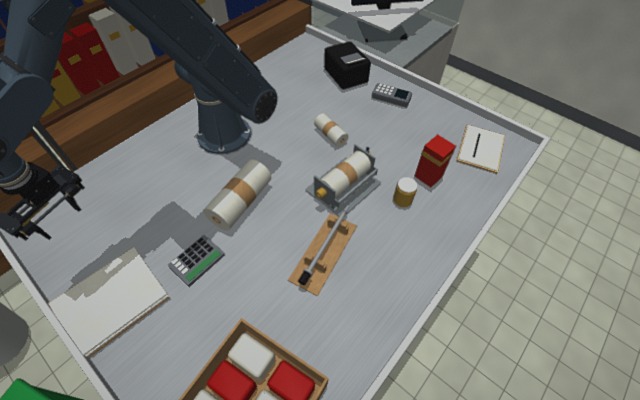

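View pics/top0.png

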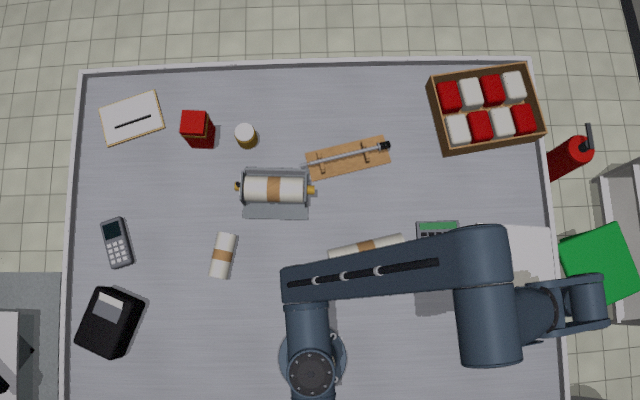

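```bash
cat > h.py <<'E'
import numpy as np, cv2
from rig import *
def K(n):
    c=camera_info(n); f=200/np.tan(np.radians(c["fov_y"]/2)); return c,f
def proj(n,P):
    c,f=K(n); P=np.atleast_2d(P); q=(c["view"][:3,:3]@P.T).T+c["view"][:3,3]
    s=q[:,:2]/q[:,2:]; r2=(s**2).sum(1,keepdims=True); s=s*(1+c["k1"]*r2)
    return s*f+[c["cx"],c["cy"]]
def ray(n,uv):
    c,f=K(n); d=(np.atleast_2d(uv)-[c["cx"],c["cy"]])/f; s=d.copy()
    for _ in range(20): s=d/(1+c["k1"]*(s**2).sum(1,keepdims=True))
    R=c["view"][:3,:3]; o=-R.T@c["view"][:3,3]
    v=np.c_[s,np.ones(len(s))]@R
    return o,v
def onz(n,uv,z):
    o,v=ray(n,uv); t=(z-o[2])/v[:,2]; return o+t[:,None]*v
def tri(uv1,uv2):
    o1,v1=ray("scene",uv1); o2,v2=ray("top",uv2); out=[]
    for a,b in zip(v1,v2):
        A=np.c_[a,-b]; t=np.linalg.lstsq(A,o2-o1,rcond=None)[0]
        p,q=o1+t[0]*a,o2+t[1]*b; out.append(np.r_[(p+q)/2,np.linalg.norm(p-q)])
    return np.array(out)
def crop(im,box,k,name):
    x0,y0,x1,y1=box; c=cv2.resize(im[y0:y1,x0:x1],None,fx=k,fy=k,interpolation=cv2.INTER_CUBIC)
    cv2.imwrite(name,c[:,:,::-1])
E
python3 - <<'E'
from h import *
for n in ("scene","top"):
    im=cv2.imread(f"pics/{n}0.png")[:,:,::-1]
    crop(im,(280,130,410,300) if n=="scene" else (230,125,400,225),4.6 if n=="top" else 3.5,f"pics/{n}0c.png")
for n in ("scene","top"):
    capture(n)
    for t in ("spindle","stand","roll_mid"):
        for d in trace(t,n):
            m=d["mask"]; v,u=np.nonzero(m); print(n,t,round(d["confidence"],2),m.sum(),u.min(),u.max(),v.min(),v.max())
            if t=="spindle":
                P=onz(n,np.c_[u,v],0.045)[:,:2]; c=P.mean(0); w,V=np.linalg.eigh(np.cov((P-c).T)); a=V[:,1]*np.sign(V[1,1])
                s=(P-c)@a; print(c,a,np.degrees(np.arctan2(-a[0],a[1])),s.min(),s.max(), c+a*s.max())
            np.save(f"pics/m_{n}_{t}.npy",m) if d["confidence"]>.6 else 0
E
```

```text
scene spindle 0.77 430 298 346 207 284
[ 0.64019857 -0.16592172] [-0.22110458  0.9752501 ] 12.773918349672853 -0.1099731462586961 0.18706992758908506 [0.59883656 0.01651824]
scene stand 0.95 1641 306 379 146 214
scene stand 0.5 294 298 345 208 284
scene roll_mid 0.94 618 314 347 114 146
scene roll_mid 0.82 2361 205 271 159 230
scene roll_mid 0.65 1106 321 369 151 194
top spindle 0.97 304 300 390 141 165
[ 0.6417566  -0.17260655] [-0.20113429  0.97956368] 11.603297116909019 -0.10304513395539361 0.1972799928526918 [0.60207682 0.02064177]
top stand 0.77 1956 234 314 167 219
top roll_mid 0.96 930 209 236 231 279
top roll_mid 0.82 1550 243 303 175 201
top roll_mid 0.67 699 328 403 233 257
```

View pics/scene0c.png

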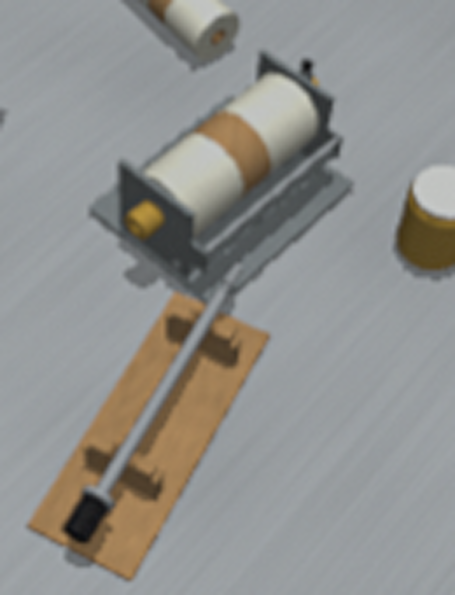

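View pics/top0c.png

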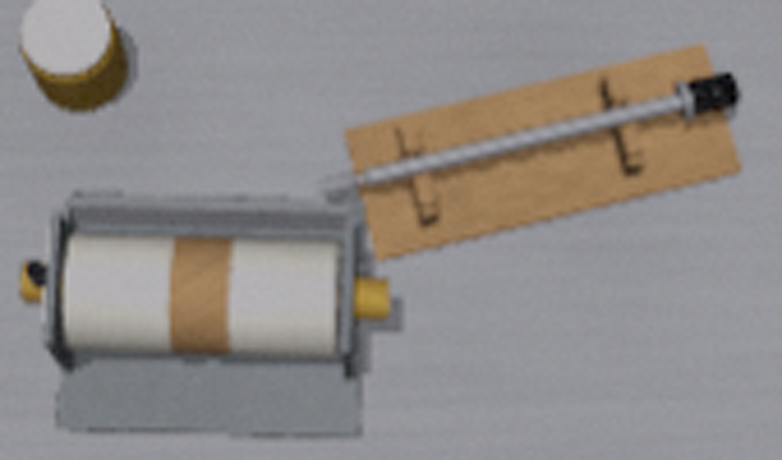

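```bash
cat > st.py <<'E'
from h import *
def T(p,L):
    x,y,a=p; L=np.atleast_2d(L); c,s=np.cos(a),np.sin(a)
    # stand frame at mouth: y axis dir = (-s,c)
    return np.c_[x+c*L[:,0]-s*L[:,1], y+s*L[:,0]+c*L[:,1], L[:,2]]
def box(x0,x1,y0,y1,z0,z1):
    v=[(x,y,z) for x in(x0,x1) for y in(y0,y1) for z in(z0,z1)]
    return [(v[i],v[j]) for i in range(8) for j in range(i) if bin(i^j).count("1")==1]
def circ(y,r,z=.075,n=24):
    t=np.linspace(0,2*np.pi,n+1); p=[(r*np.cos(a),y,z+r*np.sin(a)) for a in t]; return list(zip(p[:-1],p[1:]))
E_=box(-.045,.045,.024,.030,0.00,.112)+box(-.045,.045,.220,.226,0,.112)+box(-.085,.085,.020,.230,0,.001)+circ(0,.0145)+circ(.024,.0145)
def overlay(n,p,im,bx,k,name,extra=[]):
    x0,y0,x1,y1=bx; c=cv2.resize(im[y0:y1,x0:x1],None,fx=k,fy=k,interpolation=cv2.INTER_CUBIC)[:,:,::-1].copy()
    for a,b in [(T(p,a),T(p,b)) for a,b in E_]+list(extra):
        q=(proj(n,np.vstack([a,b]))-[x0,y0]+.5)*k
        cv2.line(c,tuple(int(v) for v in q[0]),tuple(int(v) for v in q[1]),(0,0,255),1,cv2.LINE_AA)
    cv2.imwrite(name,c)
E
python3 - <<'E'
from st import *
p=(0.5118,-0.0212,np.arctan2(-.0075,.125))
for n,bx,k in (("scene",(300,140,382,218),7),("top",(230,160,320,225),8)):
    im=cv2.imread(f"pics/{n}0.png")[:,:,::-1]; overlay(n,p,im,bx,k,f"pics/ov_{n}1.png"); crop(im,bx,k,f"pics/raw_{n}.png")
E
```

```text
(no output)
```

View pics/ov_scene1.png

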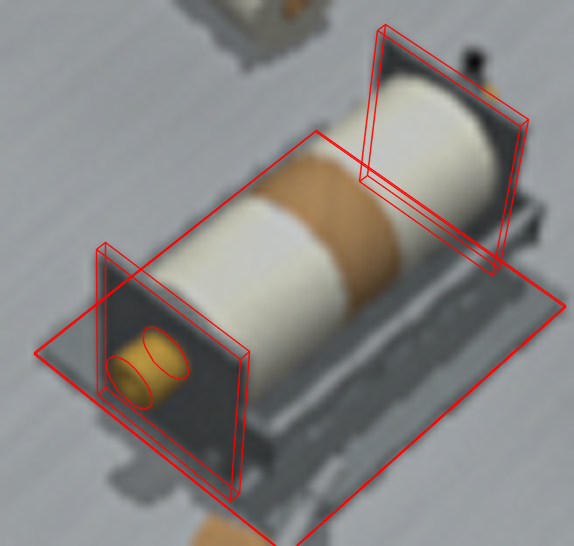

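View pics/ov_top1.png

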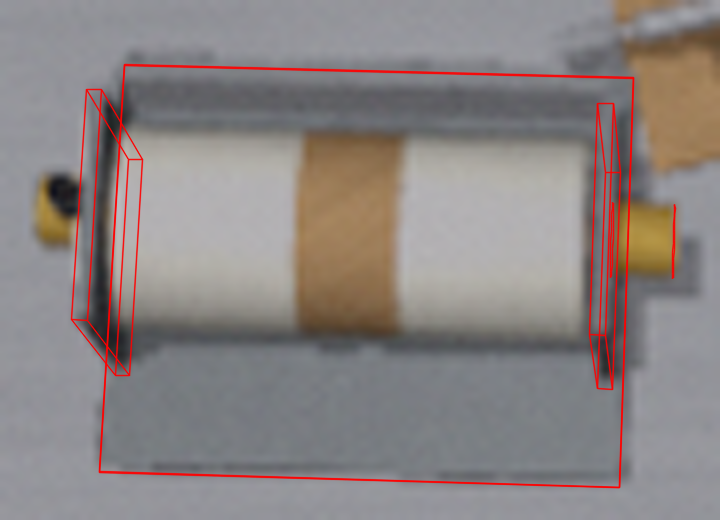

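View pics/raw_top.png

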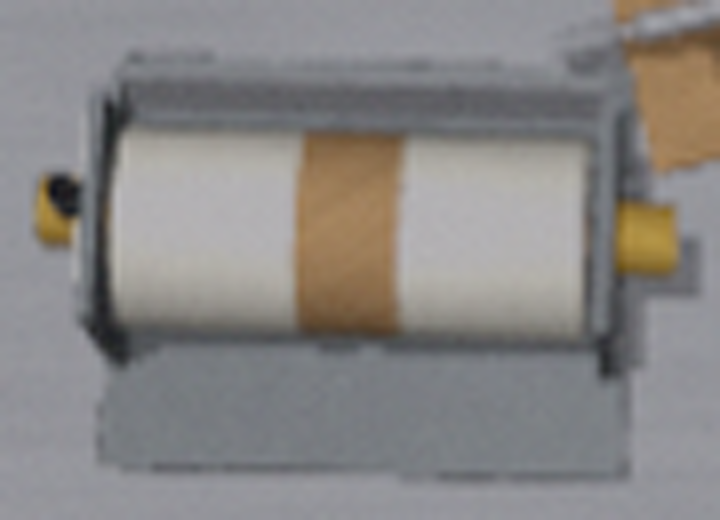

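View pics/raw_scene.png

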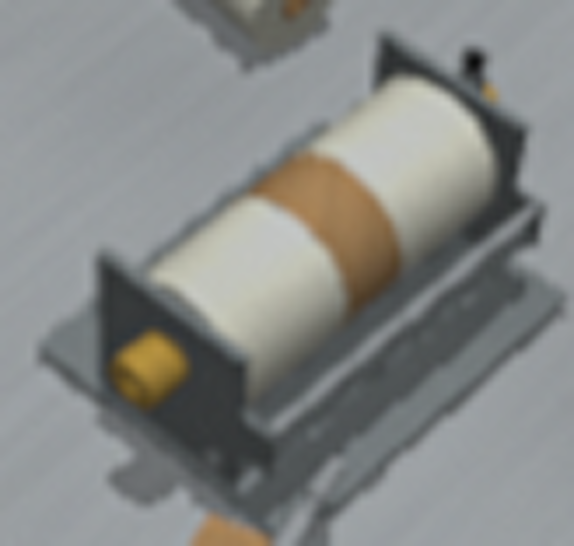

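Request:
jog_arm([
  {"delta_pos":[490,465,-100],"turn":88.5,"fingers":60},
  {"delta_pos":[490,465,-100],"turn":88.5,"fingers":60},
  {"delta_pos":[490,465,-100],"turn":88.5,"fingers":60},
  {"delta_pos":[490,465,-100],"turn":88.5,"fingers":60},
  {"delta_pos":[490,465,-100],"turn":88.5,"fingers":60},
  {"delta_pos":[490,465,-100],"turn":88.5,"fingers":60},
  {"delta_pos":[490,465,-100],"turn":88.5,"fingers":60},
  {"delta_pos":[490,465,-100],"turn":88.5,"fingers":60},
  {"delta_pos":[490,465,-100],"turn":88.5,"fingers":60},
  {"delta_pos":[490,465,-100],"turn":88.5,"fingers":60},
  {"delta_pos":[490,465,-100],"turn":88.5,"fingers":60},
  {"delta_pos":[490,465,-100],"turn":88.5,"fingers":60},
  {"delta_pos":[490,465,-100],"turn":88.5,"fingers":60},
  {"delta_pos":[490,465,-100],"turn":88.5,"fingers":60},
  {"delta_pos":[490,465,-100],"turn":88.5,"fingers":60},
  {"delta_pos":[490,465,-100],"turn":88.5,"fingers":60},
  {"delta_pos":[490,465,-100],"turn":88.5,"fingers":60},
  {"delta_pos":[490,465,-100],"turn":88.5,"fingers":60},
  {"delta_pos":[490,465,-100],"turn":88.5,"fingers":60},
  {"delta_pos":[490,465,-100],"turn":88.5,"fingers":60},
])

```text
time_s: 3.07
position: [0.6345, -0.1436, 0.1395]
tcp_rot: [[0.978, -0.001, -0.207], [0.207, -0.0, 0.978], [-0.001, -1.0, -0.0]]
force: [0.2, -0.5, 0.5]
opening: 0.6
```

```bash
python3 - <<'E'
from h import *
for n,bx,k in (("scene",(280,120,400,300),3.3),("top",(230,100,410,240),4.2)):
    crop(capture(n),bx,k,f"pics/{n}1.png")
s=read_state(); print(s["position"],s["force"])
E
```

```text
[ 0.63441636 -0.14430454  0.13983008] [-0.55812089 -0.42869851  0.80804415]
```

View pics/scene1.png

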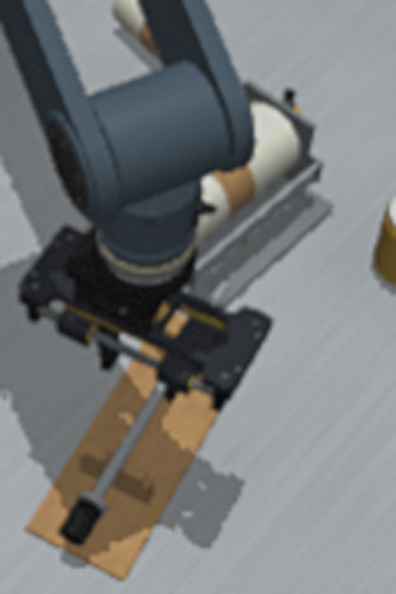

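View pics/top1.png

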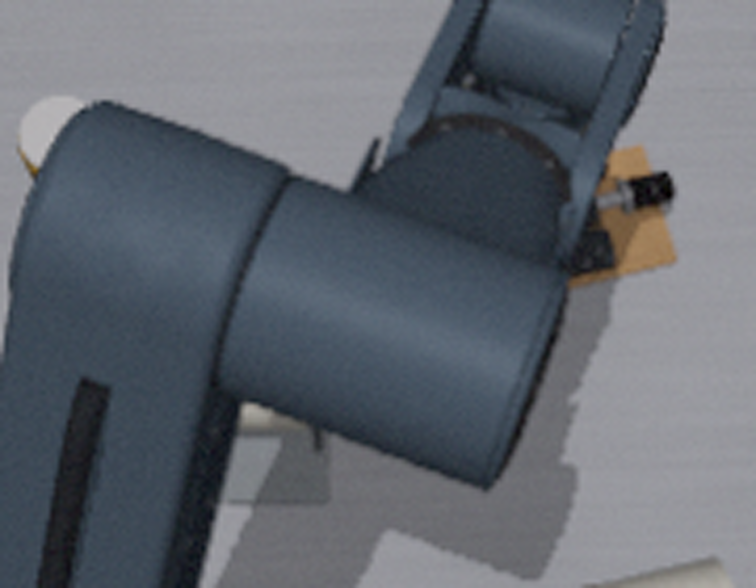

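Request:
jog_arm([
  {"delta_pos":[0,0,-30],"fingers":60},
  {"delta_pos":[0,0,-60],"fingers":60},
  {"delta_pos":[0,0,-80],"fingers":60},
  {"delta_pos":[0,0,-90],"fingers":60},
  {"delta_pos":[0,0,-97],"fingers":60},
  {"delta_pos":[0,0,-97],"fingers":60},
])

```text
$.steps[0]: bad value
```

Request:
jog_arm([
  {"delta_pos":[0,0,0],"fingers":30},
  {"fingers":20},
  {"fingers":10},
  {"fingers":0},
  {"fingers":0},
  {"fingers":0},
  {"fingers":0},
  {"fingers":0},
])

```text
$.steps[0]: bad value
```

Request:
jog_arm([
  {"delta_pos":[0,0,-30],"turn":0,"fingers":60},
  {"delta_pos":[0,0,-60],"turn":0,"fingers":60},
  {"delta_pos":[0,0,-80],"turn":0,"fingers":60},
  {"delta_pos":[0,0,-90],"turn":0,"fingers":60},
  {"delta_pos":[0,0,-97],"turn":0,"fingers":60},
  {"delta_pos":[0,0,-97],"turn":0,"fingers":60},
])

```text
time_s: 3.67
position: [0.6345, -0.1436, 0.0417]
tcp_rot: [[0.979, -0.002, -0.206], [0.206, 0.001, 0.979], [-0.002, -1.0, 0.001]]
force: [-0.1, -0.1, 0.1]
opening: 0.596
```

```bash
python3 - <<'E'
from h import *
for i in range(4):
    crop(capture("scene"),(280,120,400,300),3.3,f"pics/scene2.png")
    s=read_state(); print(s["position"],s["force"])
E
```

```text
[ 0.63537118 -0.1436069   0.04279257] [-0.56059843 -0.44261996 -0.32296435]
[ 0.63602327 -0.14360943  0.04355581] [-0.42122098 -0.34381364  0.39740368]
[ 0.63638629 -0.1435701   0.04400338] [-0.32756302 -0.00123466 -0.5502148 ]
[ 0.63646527 -0.14340499  0.04413064] [-0.07749613  0.31272514  0.20941435]
```

View pics/scene2.png

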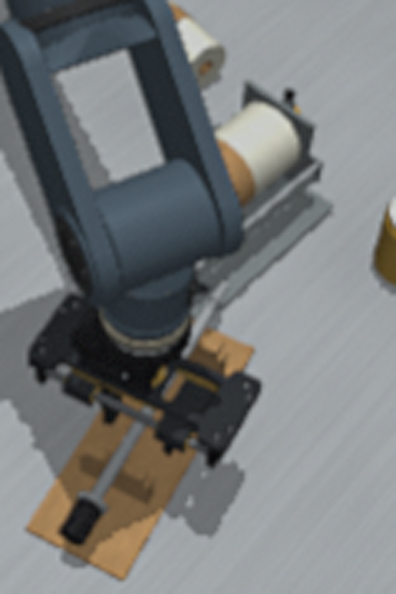

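Request:
jog_arm([
  {"delta_pos":[0,0,0],"turn":0,"fingers":30},
  {"delta_pos":[0,0,0],"turn":0,"fingers":15},
  {"delta_pos":[0,0,0],"turn":0,"fingers":0},
  {"delta_pos":[0,0,0],"turn":0,"fingers":0},
  {"delta_pos":[0,0,0],"turn":0,"fingers":0},
  {"delta_pos":[0,0,0],"turn":0,"fingers":0},
  {"delta_pos":[0,0,0],"turn":0,"fingers":0},
  {"delta_pos":[0,0,0],"turn":0,"fingers":0},
])

```text
time_s: 4.53
position: [0.6355, -0.1428, 0.0425]
tcp_rot: [[0.978, -0.0, -0.207], [0.207, 0.0, 0.978], [-0.0, -1.0, 0.0]]
force: [0.5, 1.1, 0.1]
opening: 0.129
```

Request:
jog_arm([
  {"delta_pos":[0,0,10],"turn":0,"fingers":0},
  {"delta_pos":[0,0,20],"turn":0,"fingers":0},
  {"delta_pos":[0,0,30],"turn":0,"fingers":0},
  {"delta_pos":[0,-20,30],"turn":0,"fingers":0},
  {"delta_pos":[0,-45,30],"turn":0,"fingers":0},
  {"delta_pos":[-20,-70,30],"turn":-3,"fingers":0},
  {"delta_pos":[-50,-75,30],"turn":-7,"fingers":0},
  {"delta_pos":[-80,-75,30],"turn":-11,"fingers":0},
  {"delta_pos":[-110,-75,30],"turn":-15.2,"fingers":0},
  {"delta_pos":[-133,-75,30],"turn":-15.2,"fingers":0},
  {"delta_pos":[-133,-75,30],"turn":-15.2,"fingers":0},
  {"delta_pos":[-133,-75,30],"turn":-15.2,"fingers":0},
])

```text
time_s: 5.53
position: [0.5017, -0.2181, 0.0736]
tcp_rot: [[0.998, 0.0, 0.058], [-0.058, -0.0, 0.998], [0.0, -1.0, -0.0]]
force: [0.6, -0.7, -2.6]
opening: 0.123
```

```bash
python3 - <<'E'
from h import *
for n,bx,k in (("scene",(270,120,400,300),3.3),("top",(230,140,400,240),4.6)):
    im=capture(n); np.save(f"pics/{n}3.npy",im); crop(im,bx,k,f"pics/{n}3.png")
s=read_state(); print(s["time_s"],s["position"],s["force"],s["tcp_rot"][:,0],s["opening"])
E
```

```text
5.6333 [ 0.50420468 -0.21889286  0.07359753] [ 0.3228671  -0.45089867 -2.85631741] [ 0.99838295 -0.05673914  0.00348667] 0.1271536831670062
```

View pics/scene3.png

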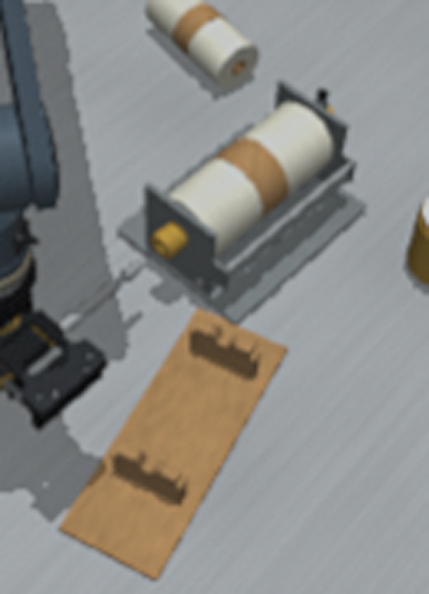

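View pics/top3.png

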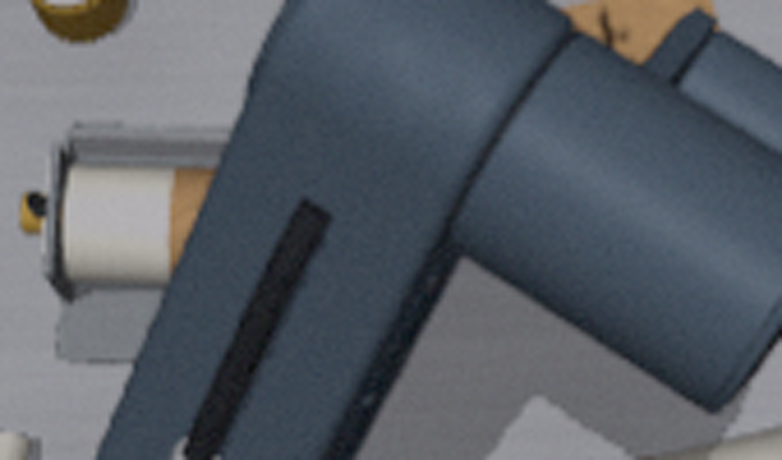

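```bash
python3 - <<'E'
from st import *
im=np.load("pics/scene3.npy"); bx=(285,180,345,230)
crop(im,bx,12,"pics/s3z.png")
p=(0.5122,-0.0215,np.radians(-3.3))
# predicted shaft from TCP command (0.502,-0.218) axis z .075
a=np.array([0.0576,0.9983,0]); g=np.array([0.502,-0.218,.075]); 
ex=[]
lx=np.array([.9983,-.0576,0])
for off in (-.006,.006): ex.append((g+lx*off,g+lx*off+a*.1526)); ex.append((g+[0,0,off],g+[0,0,off]+a*.1526))
ex.append((g+a*.1706-lx*.0038,g+a*.1706+lx*.0038));ex.append((g+a*.1706-[0,0,.0038],g+a*.1706+[0,0,.0038]))
overlay("scene",p,im,bx,12,"pics/s3o.png",ex)
E
```

```text
(no output)
```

View pics/s3z.png

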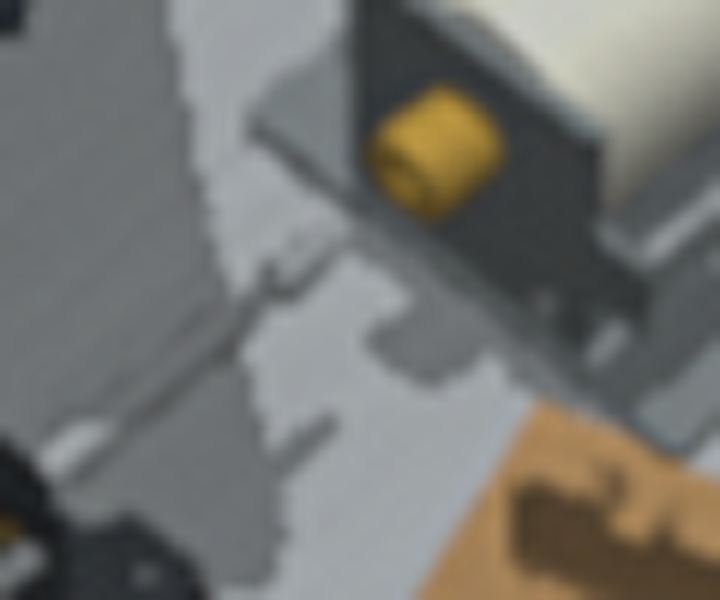

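View pics/s3o.png

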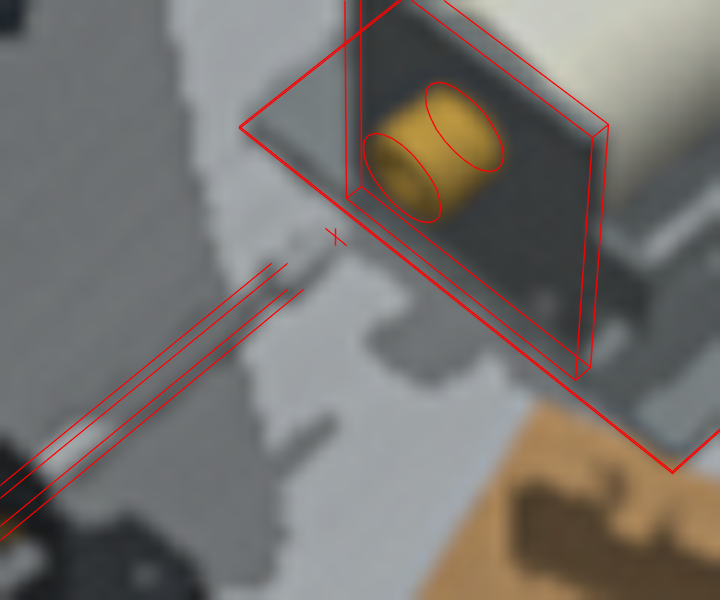

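Request:
jog_arm([
  {"delta_pos":[0.5,8,0],"turn":0,"fingers":0},
  {"delta_pos":[0.9,16,0],"turn":0,"fingers":0},
  {"delta_pos":[1.3,22,0],"turn":0,"fingers":0},
  {"delta_pos":[1.3,22,0],"turn":0,"fingers":0},
])

```text
time_s: 5.97
position: [0.5036, -0.1935, 0.0723]
tcp_rot: [[0.999, -0.001, 0.054], [-0.054, 0.001, 0.999], [-0.001, -1.0, 0.001]]
force: [-1.4, 0.2, -3.9]
opening: 0.125
```

Request:
jog_arm([
  {"delta_pos":[0.1,2,0],"turn":0,"fingers":0},
  {"delta_pos":[0.2,4,0],"turn":0,"fingers":0},
  {"delta_pos":[0.2,4,0],"turn":0,"fingers":0},
])

```text
time_s: 6.22
position: [0.504, -0.1914, 0.0725]
tcp_rot: [[0.998, -0.0, 0.056], [-0.056, 0.0, 0.998], [-0.0, -1.0, 0.0]]
force: [0.4, 1.0, -2.8]
opening: 0.126
```

Request:
jog_arm([
  {"delta_pos":[0.1,2,0],"turn":0,"fingers":0},
  {"delta_pos":[0.2,4,0],"turn":0,"fingers":0},
  {"delta_pos":[0.2,4,0],"turn":0,"fingers":0},
])

```text
time_s: 6.47
position: [0.504, -0.1875, 0.0725]
tcp_rot: [[0.998, -0.0, 0.057], [-0.057, 0.0, 0.998], [-0.0, -1.0, 0.0]]
force: [-0.8, 0.3, -3.2]
opening: 0.127
```

```bash
python3 - <<'E'
from h import *
im=capture("scene"); bx=(285,180,345,230)
crop(im,bx,12,"pics/s4z.png")
s=read_state(); print(s["time_s"],s["position"],s["force"],s["moment"])
E
```

```text
6.5167 [ 0.5040214  -0.18771928  0.07251849] [-0.47577834  0.50754675 -2.95689527] [-0.03228515 -0.15243731  0.01104062]
```

View pics/s4z.png

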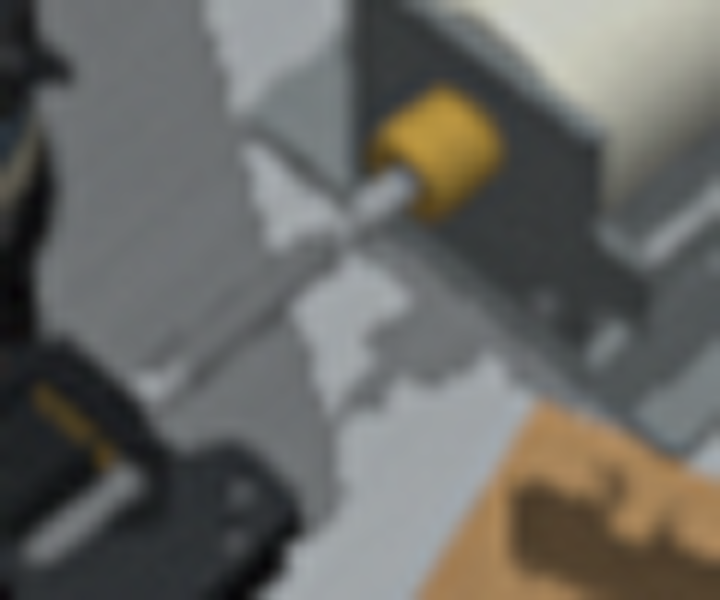

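Request:
jog_arm([
  {"delta_pos":[0.1,2,0],"turn":0,"fingers":0},
  {"delta_pos":[0.2,4,0],"turn":0,"fingers":0},
  {"delta_pos":[0.2,4,0],"turn":0,"fingers":0},
])

```text
time_s: 6.77
position: [0.5042, -0.1834, 0.0725]
tcp_rot: [[0.998, -0.0, 0.057], [-0.057, 0.0, 0.998], [-0.0, -1.0, 0.0]]
force: [0.1, -0.1, -2.7]
opening: 0.124
```

Request:
jog_arm([
  {"delta_pos":[0.1,2,0],"turn":0,"fingers":0},
  {"delta_pos":[0.2,4,0],"turn":0,"fingers":0},
  {"delta_pos":[0.2,4,0],"turn":0,"fingers":0},
])

```text
time_s: 7.02
position: [0.5044, -0.1793, 0.0725]
tcp_rot: [[0.998, -0.0, 0.056], [-0.056, 0.0, 0.998], [-0.0, -1.0, 0.0]]
force: [0.1, -0.6, -2.7]
opening: 0.125
```

Request:
jog_arm([
  {"delta_pos":[0.1,2,0],"turn":0,"fingers":0},
  {"delta_pos":[0.2,4,0],"turn":0,"fingers":0},
  {"delta_pos":[0.2,4,0],"turn":0,"fingers":0},
])

```text
time_s: 7.27
position: [0.5046, -0.1753, 0.0725]
tcp_rot: [[0.998, -0.0, 0.056], [-0.056, 0.0, 0.998], [-0.0, -1.0, 0.0]]
force: [0.0, 0.7, -3.1]
opening: 0.126
```

Request:
jog_arm([
  {"delta_pos":[0.1,2,0],"turn":0,"fingers":0},
  {"delta_pos":[0.2,4,0],"turn":0,"fingers":0},
  {"delta_pos":[0.3,6,0],"turn":0,"fingers":0},
])

```text
time_s: 7.52
position: [0.505, -0.1696, 0.0726]
tcp_rot: [[0.998, -0.0, 0.057], [-0.057, 0.0, 0.998], [-0.0, -1.0, 0.0]]
force: [-0.3, 0.7, -3.2]
opening: 0.128
```

Request:
jog_arm([
  {"delta_pos":[0.1,2,0],"turn":0,"fingers":0},
  {"delta_pos":[0.2,4,0],"turn":0,"fingers":0},
  {"delta_pos":[0.3,6,0],"turn":0,"fingers":0},
])

```text
time_s: 7.77
position: [0.5053, -0.1636, 0.0725]
tcp_rot: [[0.998, 0.0, 0.057], [-0.057, 0.0, 0.998], [0.0, -1.0, 0.0]]
force: [0.4, -0.1, -2.4]
opening: 0.123
```

Request:
jog_arm([
  {"delta_pos":[0.1,2,0],"turn":0,"fingers":0},
  {"delta_pos":[0.2,4,0],"turn":0,"fingers":0},
  {"delta_pos":[0.3,6,0],"turn":0,"fingers":0},
])

```text
time_s: 8.02
position: [0.5057, -0.1576, 0.0726]
tcp_rot: [[0.998, 0.0, 0.057], [-0.057, -0.0, 0.998], [0.0, -1.0, -0.0]]
force: [0.3, 0.1, -3.0]
opening: 0.127
```

Request:
jog_arm([
  {"delta_pos":[0.1,2,0],"turn":0,"fingers":0},
  {"delta_pos":[0.2,4,0],"turn":0,"fingers":0},
  {"delta_pos":[0.3,6,0],"turn":0,"fingers":0},
])

```text
time_s: 8.27
position: [0.5059, -0.1516, 0.0726]
tcp_rot: [[0.998, -0.0, 0.057], [-0.057, 0.0, 0.998], [-0.0, -1.0, 0.0]]
force: [0.0, -0.8, -1.9]
opening: 0.125
```

Request:
jog_arm([
  {"delta_pos":[0.1,2,0],"turn":0,"fingers":0},
  {"delta_pos":[0.2,4,0],"turn":0,"fingers":0},
  {"delta_pos":[0.3,6,0],"turn":0,"fingers":0},
])

```text
time_s: 8.52
position: [0.5062, -0.1457, 0.0726]
tcp_rot: [[0.998, -0.0, 0.056], [-0.056, -0.0, 0.998], [-0.0, -1.0, -0.0]]
force: [-0.0, -1.4, -2.7]
opening: 0.128
```

Request:
jog_arm([
  {"delta_pos":[0.1,2,0],"turn":0,"fingers":0},
  {"delta_pos":[0.2,4,0],"turn":0,"fingers":0},
  {"delta_pos":[0.3,6,0],"turn":0,"fingers":0},
])

```text
time_s: 8.77
position: [0.5066, -0.1399, 0.0726]
tcp_rot: [[0.998, 0.0, 0.056], [-0.056, -0.0, 0.998], [0.0, -1.0, -0.0]]
force: [-0.3, -1.2, -2.1]
opening: 0.128
```

Request:
jog_arm([
  {"delta_pos":[0.1,2,0],"turn":0,"fingers":0},
  {"delta_pos":[0.2,4,0],"turn":0,"fingers":0},
  {"delta_pos":[0.3,6,0],"turn":0,"fingers":0},
])

```text
time_s: 9.02
position: [0.507, -0.1337, 0.0726]
tcp_rot: [[0.998, 0.0, 0.057], [-0.057, -0.0, 0.998], [0.0, -1.0, -0.0]]
force: [-0.1, -1.2, -2.5]
opening: 0.123
```

Request:
jog_arm([
  {"delta_pos":[0.2,4,0],"turn":0,"fingers":0},
  {"delta_pos":[0.4,8,0],"turn":0,"fingers":0},
  {"delta_pos":[0.7,12,0],"turn":0,"fingers":0},
  {"delta_pos":[0.9,16,0],"turn":0,"fingers":0},
  {"delta_pos":[1.1,20,0],"turn":0,"fingers":0},
])

```text
time_s: 9.43
position: [0.508, -0.1133, 0.0726]
tcp_rot: [[0.998, 0.0, 0.057], [-0.057, 0.0, 0.998], [0.0, -1.0, 0.0]]
force: [-0.1, -1.3, -2.9]
opening: 0.128
```

Request:
jog_arm([
  {"delta_pos":[0.2,4,0],"turn":0,"fingers":0},
  {"delta_pos":[0.4,8,0],"turn":0,"fingers":0},
  {"delta_pos":[0.7,12,0],"turn":0,"fingers":0},
  {"delta_pos":[0.9,16,0],"turn":0,"fingers":0},
  {"delta_pos":[1.1,20,0],"turn":0,"fingers":0},
])

```text
time_s: 9.85
position: [0.509, -0.0934, 0.0726]
tcp_rot: [[0.998, -0.0, 0.057], [-0.057, -0.0, 0.998], [-0.0, -1.0, -0.0]]
force: [-0.2, -1.5, -2.4]
opening: 0.129
```

Request:
jog_arm([
  {"delta_pos":[0.2,4,0],"turn":0,"fingers":0},
  {"delta_pos":[0.4,8,0],"turn":0,"fingers":0},
  {"delta_pos":[0.7,12,0],"turn":0,"fingers":0},
  {"delta_pos":[0.9,16,0],"turn":0,"fingers":0},
  {"delta_pos":[1.1,20,0],"turn":0,"fingers":0},
])

```text
time_s: 10.27
position: [0.5101, -0.0734, 0.0725]
tcp_rot: [[0.998, -0.0, 0.057], [-0.057, 0.0, 0.998], [-0.0, -1.0, 0.0]]
force: [-0.8, -1.5, -3.3]
opening: 0.126
```

Request:
jog_arm([
  {"delta_pos":[0.2,4,0],"turn":0,"fingers":0},
  {"delta_pos":[0.4,8,0],"turn":0,"fingers":0},
  {"delta_pos":[0.7,12,0],"turn":0,"fingers":0},
  {"delta_pos":[0.9,16,0],"turn":0,"fingers":0},
  {"delta_pos":[1.1,20,0],"turn":0,"fingers":0},
])

```text
time_s: 10.68
position: [0.5111, -0.0534, 0.0725]
tcp_rot: [[0.998, -0.0, 0.057], [-0.057, 0.0, 0.998], [-0.0, -1.0, 0.0]]
force: [-0.1, -1.9, -2.9]
opening: 0.126
```

```bash
python3 - <<'E'
from h import *
im=capture("scene"); bx=(270,120,400,240)
crop(im,bx,5,"pics/s5z.png")
s=read_state(); print(s["time_s"],s["position"],s["force"],s["moment"])
E
```

```text
10.7333 [ 0.51103993 -0.052673    0.07249866] [ 2.88990777e-03  9.65747381e-01 -3.40143115e+00] [-0.02715498 -0.11490387  0.02065075]
```

View pics/s5z.png

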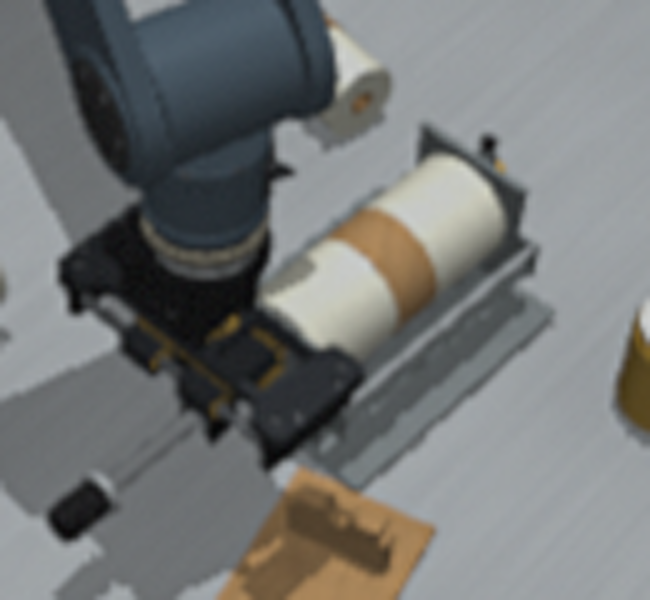

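Request:
jog_arm([
  {"delta_pos":[0,0,0],"turn":0,"fingers":20},
  {"delta_pos":[0,0,0],"turn":0,"fingers":40},
  {"delta_pos":[0,0,0],"turn":0,"fingers":60},
  {"delta_pos":[0,0,0],"turn":0,"fingers":65},
  {"delta_pos":[0,0,0],"turn":0,"fingers":65},
  {"delta_pos":[0,0,0],"turn":0,"fingers":65},
  {"delta_pos":[0,0,0],"turn":0,"fingers":65},
  {"delta_pos":[0,0,0],"turn":0,"fingers":65},
])

```text
time_s: 11.4
position: [0.5113, -0.0539, 0.0726]
tcp_rot: [[0.998, 0.0, 0.057], [-0.057, -0.0, 0.998], [0.0, -1.0, 0.0]]
force: [0.2, -1.2, -0.3]
opening: 0.612
```

```bash
python3 - <<'E'
from h import *
im=capture("scene"); bx=(270,120,400,240)
crop(im,bx,5,"pics/s6z.png")
s=read_state(); print(s["time_s"],s["position"],s["force"],s["opening"])
for t in ("spindle_knob","spindle"):
    print(t,[(round(d["confidence"],2),d["position"]) for d in tip_of(t,"scene")])
E
```

```text
11.45 [ 0.5112619  -0.05388626  0.07257467] [ 0.2925795  -0.54800803  0.86710972] 0.6245511650133333
spindle_knob [(0.79, [0.5028, -0.1664, 0.0749])]
spindle [(0.75, [0.5049, -0.1406, 0.0759])]
```

View pics/s6z.png

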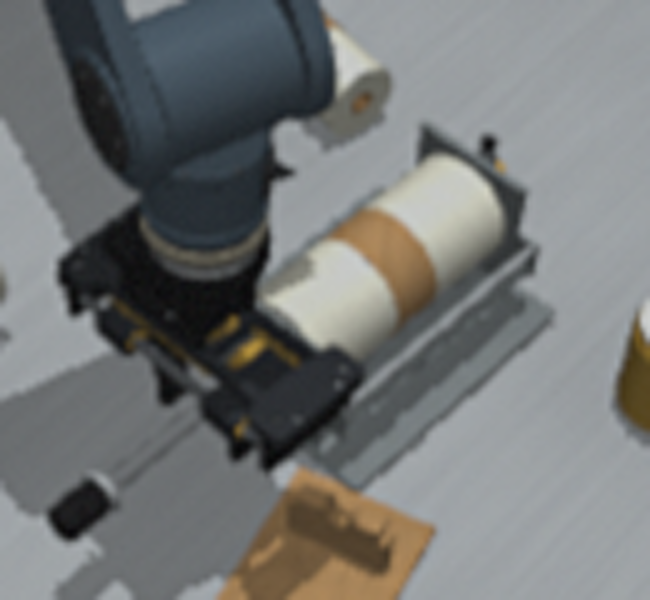

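Request:
jog_arm([
  {"delta_pos":[-1.1,-20,0],"turn":0,"fingers":65},
  {"delta_pos":[-2.3,-40,0],"turn":0,"fingers":65},
  {"delta_pos":[-3.5,-60,0],"turn":0,"fingers":65},
  {"delta_pos":[-4.6,-80,0],"turn":0,"fingers":65},
  {"delta_pos":[-5.8,-100,0],"turn":0,"fingers":65},
  {"delta_pos":[-6.6,-114,0],"turn":0,"fingers":65},
  {"delta_pos":[-6.6,-114,0],"turn":0,"fingers":65},
  {"delta_pos":[-6.6,-114,0],"turn":0,"fingers":65},
])

```text
time_s: 12.22
position: [0.5045, -0.1681, 0.0725]
tcp_rot: [[0.998, -0.0, 0.058], [-0.058, 0.0, 0.998], [-0.0, -1.0, 0.0]]
force: [0.1, -0.1, -0.2]
opening: 0.646
```

```bash
python3 - <<'E'
from h import *
im=capture("scene"); bx=(240,150,370,260)
crop(im,bx,5,"pics/s7z.png")
s=read_state(); print(s["time_s"],s["position"],s["force"],s["opening"])
E
```

```text
12.2667 [ 0.50419185 -0.16723023  0.07243433] [-0.43586681  0.19244274 -0.04786083] 0.6509420962562944
```

View pics/s7z.png

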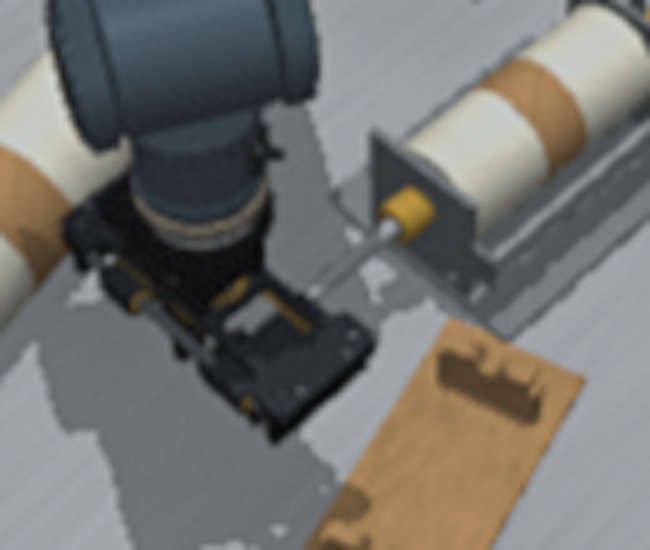

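Request:
jog_arm([
  {"delta_pos":[0,0,0],"turn":0,"fingers":45},
  {"delta_pos":[0,0,0],"turn":0,"fingers":35},
  {"delta_pos":[0,0,0],"turn":0,"fingers":25},
  {"delta_pos":[0,0,0],"turn":0,"fingers":10},
  {"delta_pos":[0,0,0],"turn":0,"fingers":0},
  {"delta_pos":[0,0,0],"turn":0,"fingers":0},
  {"delta_pos":[0,0,0],"turn":0,"fingers":0},
])

```text
time_s: 12.85
position: [0.5046, -0.1676, 0.0725]
tcp_rot: [[0.998, -0.0, 0.057], [-0.057, 0.0, 0.998], [-0.0, -1.0, 0.0]]
force: [0.3, 0.7, 0.2]
opening: 0.265
```

Request:
jog_arm([
  {"delta_pos":[0.2,4,0],"turn":0,"fingers":0},
  {"delta_pos":[0.4,8,0],"turn":0,"fingers":0},
  {"delta_pos":[0.7,12,0],"turn":0,"fingers":0},
  {"delta_pos":[0.9,16,0],"turn":0,"fingers":0},
  {"delta_pos":[1.1,20,0],"turn":0,"fingers":0},
])

```text
time_s: 13.27
position: [0.5059, -0.1475, 0.0726]
tcp_rot: [[0.998, 0.0, 0.057], [-0.057, -0.0, 0.998], [0.0, -1.0, -0.0]]
force: [-1.1, -1.9, -0.6]
opening: 0.268
```

Request:
jog_arm([
  {"delta_pos":[0.2,4,0],"turn":0,"fingers":0},
  {"delta_pos":[0.4,8,0],"turn":0,"fingers":0},
  {"delta_pos":[0.7,12,0],"turn":0,"fingers":0},
  {"delta_pos":[0.9,16,0],"turn":0,"fingers":0},
  {"delta_pos":[1.1,20,0],"turn":0,"fingers":0},
])

```text
time_s: 13.68
position: [0.5069, -0.1274, 0.0726]
tcp_rot: [[0.998, 0.0, 0.057], [-0.057, -0.0, 0.998], [0.0, -1.0, -0.0]]
force: [-0.7, -1.6, -0.0]
opening: 0.268
```

Request:
jog_arm([
  {"delta_pos":[0.2,4,0],"turn":0,"fingers":0},
  {"delta_pos":[0.4,8,0],"turn":0,"fingers":0},
  {"delta_pos":[0.7,12,0],"turn":0,"fingers":0},
  {"delta_pos":[0.9,16,0],"turn":0,"fingers":0},
  {"delta_pos":[1.1,20,0],"turn":0,"fingers":0},
])

```text
time_s: 14.1
position: [0.508, -0.1074, 0.0726]
tcp_rot: [[0.998, 0.0, 0.057], [-0.057, -0.0, 0.998], [0.0, -1.0, -0.0]]
force: [0.4, -1.9, -0.1]
opening: 0.267
```

Request:
jog_arm([
  {"delta_pos":[0.2,4,0],"turn":0,"fingers":0},
  {"delta_pos":[0.4,8,0],"turn":0,"fingers":0},
  {"delta_pos":[0.7,12,0],"turn":0,"fingers":0},
  {"delta_pos":[0.7,12,0],"turn":0,"fingers":0},
])

```text
time_s: 14.43
position: [0.5084, -0.0946, 0.0725]
tcp_rot: [[0.998, -0.0, 0.057], [-0.057, 0.001, 0.998], [-0.001, -1.0, 0.001]]
force: [0.3, 1.3, 0.3]
opening: 0.266
```

```bash
python3 - <<'E'
from h import *
im=capture("scene"); bx=(240,120,390,240)
np.save("pics/s8.npy",im)
crop(im,bx,5,"pics/s8z.png")
im=capture("top"); np.save("pics/t8.npy",im); crop(im,(230,140,350,230),6,"pics/t8z.png")
s=read_state(); print(s["time_s"],s["position"],s["force"],s["opening"])
for t in ("spindle_knob","spindle"):
    print(t,[(round(d["confidence"],2),d["position"]) for d in tip_of(t,"scene")])
E
```

```text
14.5333 [ 0.50833592 -0.09472941  0.07247351] [0.65279369 2.5737213  0.46947322] 0.2672033804117083
spindle_knob []
spindle []
```

View pics/s8z.png

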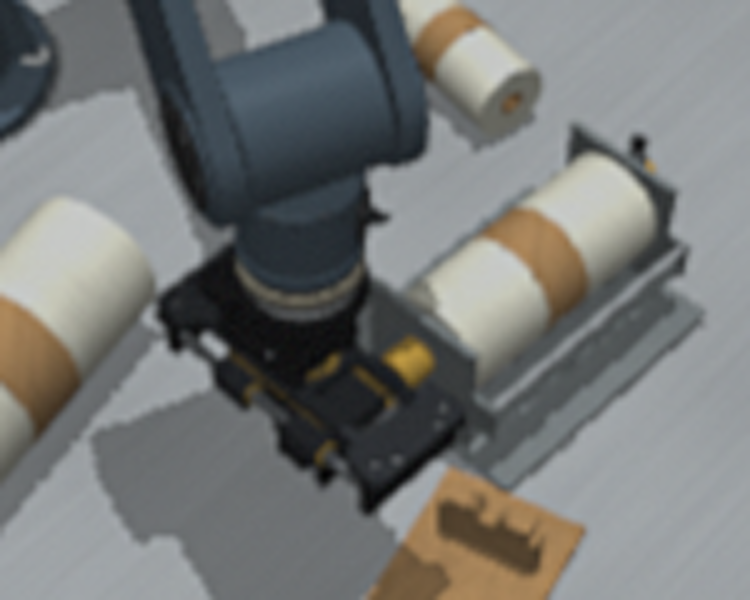

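View pics/t8z.png

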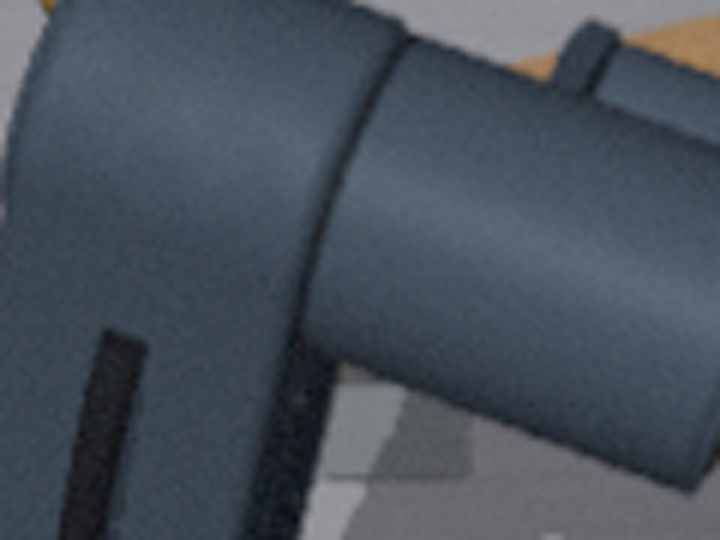

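```bash
python3 - <<'E'
from st import *
p=(0.5122,-0.0215,np.radians(-3.3))
im=cv2.imread("pics/top0.png")[:,:,::-1]
crop(im,(228,172,258,202),18,"pics/far_top.png")
im=cv2.imread("pics/scene0.png")[:,:,::-1]
crop(im,(350,135,385,165),18,"pics/far_sc.png")
for dx in (-.0145,0,.0145):
    q=proj("top",T(p,[(dx,.247,.075),(dx,.226,.075),(dx,0,.075),(dx,.024,.075)]))
    print(dx,((q[:2]-[228,172]+.5)*18).round(1).tolist(),((q[2:]-[230,160]+.5)*8).round(1).tolist())
    q=proj("scene",T(p,[(dx,.247,.075),(dx,.226,.075),(dx,.247,.0895)]))
    print("  sc",((q-[350,135]+.5)*18).round(1).tolist())
E
```

```text
-0.0145 [[122.9, 371.2], [243.4, 374.3]] [[673.5, 277.2], [611.5, 275.6]]
  sc [[262.9, 311.8], [193.2, 368.3], [271.0, 259.9]]
0 [[128.0, 289.4], [248.3, 292.4]] [[674.6, 240.6], [612.7, 239.0]]
  sc [[320.2, 350.1], [250.6, 407.2], [328.9, 298.3]]
0.0145 [[133.2, 208.0], [253.2, 210.9]] [[675.6, 204.2], [613.9, 202.6]]
  sc [[378.1, 388.9], [308.6, 446.4], [387.4, 337.2]]
```

View pics/far_top.png

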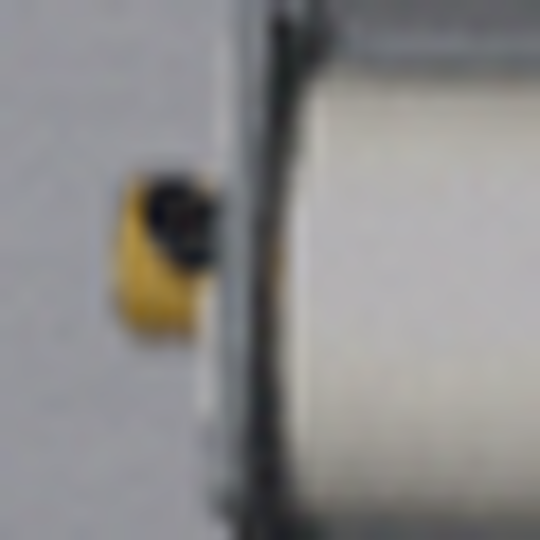

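View pics/far_sc.png

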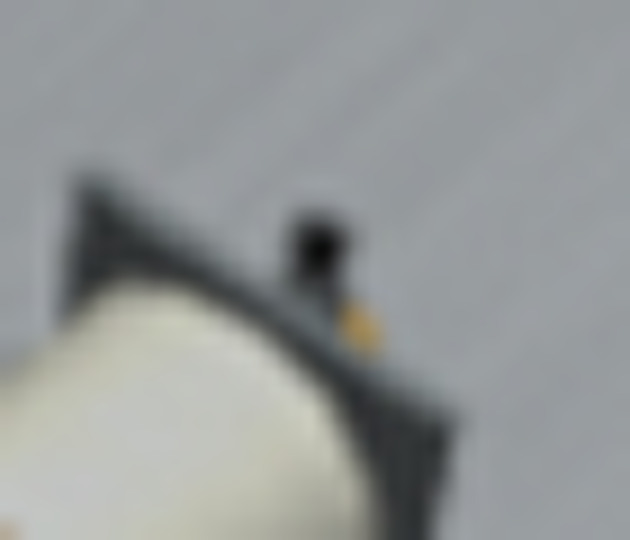

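Request:
jog_arm([
  {"delta_pos":[0.1,2,0],"turn":0,"fingers":0},
  {"delta_pos":[0.1,2,0],"turn":0,"fingers":0},
])

```text
time_s: 14.8
position: [0.5088, -0.094, 0.0726]
tcp_rot: [[0.998, 0.0, 0.056], [-0.056, -0.0, 0.998], [0.0, -1.0, -0.0]]
force: [-0.1, -0.5, 0.6]
opening: 0.265
```

Request:
jog_arm([
  {"delta_pos":[0.1,2,0],"turn":0,"fingers":0},
  {"delta_pos":[0.1,2,0],"turn":0,"fingers":0},
])

```text
time_s: 14.97
position: [0.5089, -0.0921, 0.0726]
tcp_rot: [[0.998, 0.0, 0.056], [-0.056, -0.0, 0.998], [0.0, -1.0, -0.0]]
force: [0.2, -1.8, 1.1]
opening: 0.264
```

Request:
jog_arm([
  {"delta_pos":[-0.6,0,0],"turn":-0.4,"fingers":0},
  {"delta_pos":[-1.2,0,0],"turn":-0.8,"fingers":0},
  {"delta_pos":[-1.2,0,0],"turn":-0.8,"fingers":0},
])

```text
time_s: 15.22
position: [0.5075, -0.0919, 0.0726]
tcp_rot: [[0.997, -0.0, 0.071], [-0.071, 0.0, 0.997], [-0.0, -1.0, -0.0]]
force: [-1.3, -1.3, 0.4]
opening: 0.267
```

```bash
python3 - <<'E'
from st import *
from rig import *
s=read_state(); print(s["position"],s["force"],s["moment"],s["tcp_rot"][:,0])
# catch knob triangulate, scene corrected by stand shift (3,5)/12... px
k1=np.array([[318,245]])/18+[350,135]-.5; k2=np.array([[182,222]])/18+[228,172]-.5
p=(0.5122,-0.0215,np.radians(-3.3))
for c in ((0,0),(.3,.45)):
    t=tri(k1-np.array(c),k2)[0]; print(t)
    d=t[:2]-np.array(p[:2]); a=p[2]; print("local",np.cos(a)*d[0]+np.sin(a)*d[1],-np.sin(a)*d[0]+np.cos(a)*d[1],t[2])
for z in (.115,.12): 
    t=onz("top",k2,z)[0]; d=t[:2]-np.array(p[:2]); print("top local",z,np.cos(a)*d[0]+np.sin(a)*d[1],-np.sin(a)*d[0]+np.cos(a)*d[1])
E
```

```text
[ 0.50750996 -0.09189238  0.07257427] [-1.33075239 -1.31798464  0.35066966] [-0.26849109 -0.04020595  0.05667692] [ 9.97464666e-01 -7.11634640e-02 -3.38844021e-05]
[0.52905374 0.21009112 0.11706088 0.00308377]
local 0.003494475303933117 0.23217726625676952 0.11706088284208799
[0.52829118 0.20950619 0.11927343 0.00246363]
local 0.002766854928438714 0.23154941691481987 0.11927342878012015
top local 0.115 0.0029155793808236154 0.23133281994419935
top local 0.12 0.0017535078055344235 0.23045998336300175
```

Request:
jog_arm([
  {"delta_pos":[0.1,2,0],"turn":0,"fingers":0},
  {"delta_pos":[0.1,2,0],"turn":0,"fingers":0},
])

```text
time_s: 15.38
position: [0.5077, -0.0897, 0.0726]
tcp_rot: [[0.998, 0.0, 0.07], [-0.07, -0.0, 0.998], [0.0, -1.0, -0.0]]
force: [-0.9, -2.5, 1.2]
opening: 0.265
```

Request:
jog_arm([
  {"delta_pos":[0.1,2,0],"turn":0,"fingers":0},
  {"delta_pos":[0.1,2,0],"turn":0,"fingers":0},
])

```text
time_s: 15.55
position: [0.5081, -0.0891, 0.0727]
tcp_rot: [[0.998, 0.001, 0.069], [-0.069, -0.003, 0.998], [0.001, -1.0, -0.003]]
force: [-1.9, -7.5, 1.0]
opening: 0.271
```

Request:
jog_arm([
  {"delta_pos":[0.1,1,0],"turn":0,"fingers":0},
  {"delta_pos":[0.1,1,0],"turn":0,"fingers":0},
])

```text
time_s: 15.72
position: [0.5082, -0.089, 0.0727]
tcp_rot: [[0.998, 0.0, 0.068], [-0.068, -0.004, 0.998], [0.001, -1.0, -0.004]]
force: [-2.9, -10.2, -0.4]
opening: 0.266
```

Request:
jog_arm([
  {"delta_pos":[0,-1.5,0],"turn":0,"fingers":0},
  {"delta_pos":[0,-1.5,-0.5],"turn":0,"fingers":0},
  {"delta_pos":[0,-1.5,-1],"turn":0,"fingers":0},
  {"delta_pos":[0,-1.5,-1],"turn":0,"fingers":0},
])

```text
time_s: 16.05
position: [0.5081, -0.0893, 0.0721]
tcp_rot: [[0.998, 0.0, 0.069], [-0.069, -0.002, 0.998], [0.001, -1.0, -0.002]]
force: [-2.7, -6.2, 4.9]
opening: 0.264
```

Request:
jog_arm([
  {"delta_pos":[0,0,-0.4],"turn":0,"fingers":0},
  {"delta_pos":[0,0,-0.7],"turn":0,"fingers":0},
  {"delta_pos":[0,0,-0.7],"turn":0,"fingers":0},
])

```text
time_s: 16.3
position: [0.5083, -0.0893, 0.0718]
tcp_rot: [[0.998, 0.001, 0.069], [-0.069, -0.002, 0.998], [0.001, -1.0, -0.002]]
force: [-3.4, -5.9, 7.3]
opening: 0.265
```

Request:
jog_arm([
  {"delta_pos":[0,0,-0.4],"turn":0,"fingers":0},
  {"delta_pos":[0,0,-0.7],"turn":0,"fingers":0},
  {"delta_pos":[0,0,-0.7],"turn":0,"fingers":0},
])

```text
time_s: 16.55
position: [0.5084, -0.0894, 0.0713]
tcp_rot: [[0.998, 0.001, 0.069], [-0.069, -0.002, 0.998], [0.002, -1.0, -0.002]]
force: [-1.9, -6.4, 8.3]
opening: 0.267
```

Request:
jog_arm([
  {"delta_pos":[0,0,-0.4],"turn":0,"fingers":0},
  {"delta_pos":[0,0,-0.7],"turn":0,"fingers":0},
  {"delta_pos":[0,0,-0.7],"turn":0,"fingers":0},
])

```text
time_s: 16.8
position: [0.5085, -0.0893, 0.0707]
tcp_rot: [[0.998, 0.002, 0.069], [-0.069, -0.002, 0.998], [0.002, -1.0, -0.002]]
force: [-3.8, -5.2, 9.5]
opening: 0.267
```

Request:
jog_arm([
  {"delta_pos":[0,0,-0.4],"turn":0,"fingers":0},
  {"delta_pos":[0,0,-0.7],"turn":0,"fingers":0},
  {"delta_pos":[0,0,-0.7],"turn":0,"fingers":0},
])

```text
time_s: 17.05
position: [0.5085, -0.0893, 0.0701]
tcp_rot: [[0.998, 0.002, 0.069], [-0.069, -0.002, 0.998], [0.002, -1.0, -0.002]]
force: [-3.3, -5.8, 10.8]
opening: 0.266
```

Request:
jog_arm([
  {"delta_pos":[0,0,-0.4],"turn":0,"fingers":0},
  {"delta_pos":[0,0,-0.7],"turn":0,"fingers":0},
  {"delta_pos":[0,0,-0.7],"turn":0,"fingers":0},
])

```text
time_s: 17.3
position: [0.5087, -0.0893, 0.0694]
tcp_rot: [[0.998, 0.002, 0.069], [-0.069, -0.002, 0.998], [0.002, -1.0, -0.002]]
force: [-2.5, -5.4, 11.5]
opening: 0.265
```

Request:
jog_arm([
  {"delta_pos":[-0.5,0,0],"turn":0,"fingers":0},
  {"delta_pos":[-1,0,0],"turn":0,"fingers":0},
  {"delta_pos":[-1,0,0],"turn":0,"fingers":0},
])

```text
time_s: 17.55
position: [0.5083, -0.0893, 0.0695]
tcp_rot: [[0.998, 0.004, 0.07], [-0.07, -0.002, 0.998], [0.004, -1.0, -0.002]]
force: [-1.1, -5.0, 10.4]
opening: 0.267
```

Request:
jog_arm([
  {"delta_pos":[0,0,0.5],"turn":0,"fingers":0},
  {"delta_pos":[0,0,1],"turn":0,"fingers":0},
  {"delta_pos":[0,0,1],"turn":0,"fingers":0},
])

```text
time_s: 17.8
position: [0.5083, -0.0893, 0.0705]
tcp_rot: [[0.998, 0.003, 0.07], [-0.07, -0.002, 0.998], [0.004, -1.0, -0.002]]
force: [-1.9, -5.0, 10.7]
opening: 0.267
```

Request:
jog_arm([
  {"delta_pos":[0,0,0.5],"turn":0,"fingers":0},
  {"delta_pos":[0,0,1],"turn":0,"fingers":0},
  {"delta_pos":[0,0,1],"turn":0,"fingers":0},
])

```text
time_s: 18.05
position: [0.5083, -0.0893, 0.0711]
tcp_rot: [[0.998, 0.003, 0.07], [-0.07, -0.002, 0.998], [0.003, -1.0, -0.002]]
force: [-0.6, -4.4, 7.9]
opening: 0.269
```

Request:
jog_arm([
  {"delta_pos":[-0.5,0,0.5],"turn":-0.3,"fingers":0},
  {"delta_pos":[-1,0,0.7],"turn":-0.6,"fingers":0},
  {"delta_pos":[-1,0,0.7],"turn":-0.6,"fingers":0},
])

```text
time_s: 18.3
position: [0.5076, -0.0892, 0.0717]
tcp_rot: [[0.997, 0.004, 0.08], [-0.08, -0.002, 0.997], [0.004, -1.0, -0.002]]
force: [-0.4, -3.7, 5.9]
opening: 0.266
```

Request:
jog_arm([
  {"delta_pos":[0,0,0.5],"turn":0,"fingers":0},
  {"delta_pos":[0,0,0.8],"turn":0,"fingers":0},
  {"delta_pos":[0,0,0.8],"turn":0,"fingers":0},
])

```text
time_s: 18.55
position: [0.5074, -0.0892, 0.0719]
tcp_rot: [[0.997, 0.003, 0.08], [-0.08, -0.002, 0.997], [0.003, -1.0, -0.002]]
force: [1.7, -4.5, 2.5]
opening: 0.265
```

```bash
python3 - <<'E'
from rig import *
s=read_state(); print(s["time_s"],s["position"],s["force"],s["moment"],s["tcp_rot"])
E
```

```text
18.55 [ 0.50737155 -0.08919227  0.07187422] [ 1.6773838  -4.4725887   2.53358297] [-0.87019969 -0.26088786  0.10532193] [[ 0.99675032  0.00314982  0.08049152]
 [-0.08048593 -0.00186274  0.996754  ]
 [ 0.00328953 -0.9999933  -0.00160317]]
```

Request:
jog_arm([
  {"delta_pos":[0,0,-0.4],"turn":0,"fingers":0},
  {"delta_pos":[0,0,-0.8],"turn":0,"fingers":0},
  {"delta_pos":[0,0,-1.2],"turn":0,"fingers":0},
  {"delta_pos":[0,0,-1.2],"turn":0,"fingers":0},
])

```text
time_s: 18.88
position: [0.5073, -0.0892, 0.0714]
tcp_rot: [[0.997, 0.003, 0.081], [-0.081, -0.002, 0.997], [0.003, -1.0, -0.002]]
force: [0.2, -4.8, 8.9]
opening: 0.266
```

Request:
jog_arm([
  {"delta_pos":[0,0,-0.4],"turn":0,"fingers":0},
  {"delta_pos":[0,0,-0.8],"turn":0,"fingers":0},
  {"delta_pos":[0,0,-0.8],"turn":0,"fingers":0},
])

```text
time_s: 19.13
position: [0.5072, -0.089, 0.0706]
tcp_rot: [[0.997, 0.003, 0.081], [-0.081, -0.001, 0.997], [0.003, -1.0, -0.001]]
force: [-0.9, -4.3, 8.3]
opening: 0.266
```

Request:
jog_arm([
  {"delta_pos":[0,0,-0.4],"turn":0,"fingers":0},
  {"delta_pos":[0,0,-0.8],"turn":0,"fingers":0},
  {"delta_pos":[0,0,-0.8],"turn":0,"fingers":0},
])

```text
time_s: 19.38
position: [0.5072, -0.089, 0.0699]
tcp_rot: [[0.997, 0.003, 0.081], [-0.081, -0.001, 0.997], [0.003, -1.0, -0.001]]
force: [-1.1, -4.5, 10.2]
opening: 0.267
```

Request:
jog_arm([
  {"delta_pos":[-0.4,0,0],"turn":-0.25,"fingers":0},
  {"delta_pos":[-0.8,0,0],"turn":-0.5,"fingers":0},
  {"delta_pos":[-0.8,0,0],"turn":-0.5,"fingers":0},
])

```text
time_s: 19.63
position: [0.5065, -0.0889, 0.0699]
tcp_rot: [[0.996, 0.003, 0.09], [-0.09, -0.001, 0.996], [0.004, -1.0, -0.001]]
force: [0.8, -4.0, 9.8]
opening: 0.268
```

Request:
jog_arm([
  {"delta_pos":[0,0,0.4],"turn":0,"fingers":0},
  {"delta_pos":[0,0,0.8],"turn":0,"fingers":0},
  {"delta_pos":[0,0,0.8],"turn":0,"fingers":0},
])

```text
time_s: 19.88
position: [0.5065, -0.0888, 0.0706]
tcp_rot: [[0.996, 0.003, 0.09], [-0.09, -0.001, 0.996], [0.004, -1.0, -0.001]]
force: [-0.4, -3.1, 9.0]
opening: 0.264
```

Request:
jog_arm([
  {"delta_pos":[0,0,0.4],"turn":0,"fingers":0},
  {"delta_pos":[0,0,0.8],"turn":0,"fingers":0},
  {"delta_pos":[0,0,0.8],"turn":0,"fingers":0},
])

```text
time_s: 20.13
position: [0.5064, -0.0886, 0.0708]
tcp_rot: [[0.996, 0.003, 0.09], [-0.09, -0.001, 0.996], [0.003, -1.0, -0.001]]
force: [1.7, -2.7, 5.9]
opening: 0.265
```

Request:
jog_arm([
  {"delta_pos":[0,0,0.4],"turn":0,"fingers":0},
  {"delta_pos":[0,0,0.8],"turn":0,"fingers":0},
  {"delta_pos":[0,0,0.8],"turn":0,"fingers":0},
])

```text
time_s: 20.38
position: [0.5061, -0.0884, 0.0711]
tcp_rot: [[0.996, 0.002, 0.09], [-0.09, -0.0, 0.996], [0.002, -1.0, -0.0]]
force: [3.1, -2.0, 1.0]
opening: 0.267
```

Request:
jog_arm([
  {"delta_pos":[0.1,1,0],"turn":0,"fingers":0},
  {"delta_pos":[0.1,1,0],"turn":0,"fingers":0},
])

```text
time_s: 20.55
position: [0.5061, -0.0875, 0.0711]
tcp_rot: [[0.996, 0.002, 0.09], [-0.09, -0.0, 0.996], [0.002, -1.0, -0.0]]
force: [4.7, -2.6, 0.7]
opening: 0.269
```

Request:
jog_arm([
  {"delta_pos":[0.1,1,0],"turn":0,"fingers":0},
  {"delta_pos":[0.1,1,0],"turn":0,"fingers":0},
])

```text
time_s: 20.72
position: [0.5062, -0.0865, 0.0711]
tcp_rot: [[0.996, 0.002, 0.09], [-0.09, -0.001, 0.996], [0.002, -1.0, -0.0]]
force: [4.7, -2.5, 0.9]
opening: 0.264
```

Request:
jog_arm([
  {"delta_pos":[0.4,1.5,0],"turn":0,"fingers":0},
  {"delta_pos":[0.7,3,0],"turn":0,"fingers":0},
  {"delta_pos":[0.7,3,0],"turn":0,"fingers":0},
])

```text
time_s: 20.97
position: [0.5066, -0.0835, 0.071]
tcp_rot: [[0.996, 0.001, 0.089], [-0.089, -0.001, 0.996], [0.001, -1.0, -0.001]]
force: [5.1, -2.9, 0.2]
opening: 0.268
```

Request:
jog_arm([
  {"delta_pos":[0.2,1.5,0],"turn":0,"fingers":0},
  {"delta_pos":[0.4,3,0],"turn":0,"fingers":0},
  {"delta_pos":[0.4,3,0],"turn":0,"fingers":0},
])

```text
time_s: 21.22
position: [0.5069, -0.0806, 0.071]
tcp_rot: [[0.996, 0.001, 0.089], [-0.089, -0.001, 0.996], [0.001, -1.0, -0.001]]
force: [3.9, -3.6, 0.1]
opening: 0.265
```

Request:
jog_arm([
  {"delta_pos":[0.3,1.5,0],"turn":0,"fingers":0},
  {"delta_pos":[0.5,3,0],"turn":0,"fingers":0},
  {"delta_pos":[0.7,5,0],"turn":0,"fingers":0},
])

```text
time_s: 21.47
position: [0.5073, -0.076, 0.071]
tcp_rot: [[0.996, 0.0, 0.089], [-0.089, -0.001, 0.996], [0.0, -1.0, -0.001]]
force: [1.5, -4.8, 0.6]
opening: 0.266
```

Request:
jog_arm([
  {"delta_pos":[0.2,1.5,0],"turn":0,"fingers":0},
  {"delta_pos":[0.4,3,0],"turn":0,"fingers":0},
  {"delta_pos":[0.4,4,0],"turn":0,"fingers":0},
])

```text
time_s: 21.72
position: [0.5077, -0.0719, 0.0709]
tcp_rot: [[0.996, 0.0, 0.089], [-0.089, -0.001, 0.996], [0.0, -1.0, -0.001]]
force: [2.9, -6.0, 0.0]
opening: 0.27
```

Request:
jog_arm([
  {"delta_pos":[0.2,1.5,0],"turn":0,"fingers":0},
  {"delta_pos":[0.4,3,0],"turn":0,"fingers":0},
  {"delta_pos":[0.5,4,0],"turn":0,"fingers":0},
])

```text
time_s: 21.97
position: [0.5081, -0.0679, 0.0709]
tcp_rot: [[0.996, -0.0, 0.088], [-0.088, -0.001, 0.996], [-0.0, -1.0, -0.001]]
force: [2.4, -5.6, 0.6]
opening: 0.273
```

Request:
jog_arm([
  {"delta_pos":[0.2,1.5,0],"turn":0,"fingers":0},
  {"delta_pos":[0.4,3,0],"turn":0,"fingers":0},
  {"delta_pos":[0.5,4,0],"turn":0,"fingers":0},
])

```text
time_s: 22.22
position: [0.5085, -0.0642, 0.0709]
tcp_rot: [[0.996, -0.0, 0.088], [-0.088, -0.002, 0.996], [-0.0, -1.0, -0.002]]
force: [1.8, -7.1, 1.1]
opening: 0.266
```

Request:
jog_arm([
  {"delta_pos":[0.2,1.5,0],"turn":0,"fingers":0},
  {"delta_pos":[0.3,3,0],"turn":0,"fingers":0},
  {"delta_pos":[0.4,4,0],"turn":0,"fingers":0},
])

```text
time_s: 22.47
position: [0.5088, -0.0602, 0.071]
tcp_rot: [[0.996, -0.0, 0.088], [-0.088, -0.001, 0.996], [-0.0, -1.0, -0.001]]
force: [1.6, -7.4, 0.7]
opening: 0.265
```

Request:
jog_arm([
  {"delta_pos":[0.2,1.5,0],"turn":0,"fingers":0},
  {"delta_pos":[0.3,3,0],"turn":0,"fingers":0},
  {"delta_pos":[0.4,4,0],"turn":0,"fingers":0},
])

```text
time_s: 22.72
position: [0.5092, -0.0564, 0.071]
tcp_rot: [[0.996, -0.001, 0.088], [-0.088, -0.002, 0.996], [-0.0, -1.0, -0.002]]
force: [1.5, -8.7, 0.9]
opening: 0.266
```

Request:
jog_arm([
  {"delta_pos":[0.1,1.5,0],"turn":0,"fingers":0},
  {"delta_pos":[0.2,3,0],"turn":0,"fingers":0},
  {"delta_pos":[0.3,4,0],"turn":0,"fingers":0},
])

```text
time_s: 22.97
position: [0.5096, -0.0526, 0.071]
tcp_rot: [[0.996, -0.0, 0.088], [-0.088, -0.002, 0.996], [-0.0, -1.0, -0.002]]
force: [1.3, -9.3, 1.7]
opening: 0.26
```

Request:
jog_arm([
  {"delta_pos":[0.1,1.5,0],"turn":0,"fingers":0},
  {"delta_pos":[0.2,3,0],"turn":0,"fingers":0},
  {"delta_pos":[0.2,3,0],"turn":0,"fingers":0},
])

```text
time_s: 23.22
position: [0.5097, -0.0486, 0.0711]
tcp_rot: [[0.996, -0.0, 0.089], [-0.089, -0.0, 0.996], [-0.0, -1.0, -0.0]]
force: [2.2, -3.6, 2.4]
opening: 0.27
```

Request:
jog_arm([
  {"delta_pos":[0.1,1,0],"turn":0,"fingers":0},
  {"delta_pos":[0.1,1,0],"turn":0,"fingers":0},
])

```text
time_s: 23.38
position: [0.5099, -0.0475, 0.0711]
tcp_rot: [[0.996, -0.0, 0.089], [-0.089, -0.0, 0.996], [-0.0, -1.0, -0.0]]
force: [2.8, -4.4, 1.3]
opening: 0.266
```

Request:
jog_arm([
  {"delta_pos":[0.1,1,0],"turn":0,"fingers":0},
  {"delta_pos":[0.1,1,0],"turn":0,"fingers":0},
])

```text
time_s: 23.55
position: [0.5099, -0.0467, 0.0711]
tcp_rot: [[0.996, -0.0, 0.089], [-0.089, -0.001, 0.996], [-0.0, -1.0, -0.001]]
force: [2.4, -5.7, 1.7]
opening: 0.269
```

Request:
jog_arm([
  {"delta_pos":[0.1,1,0],"turn":0,"fingers":0},
  {"delta_pos":[0.1,1,0],"turn":0,"fingers":0},
])

```text
time_s: 23.72
position: [0.5099, -0.0466, 0.0711]
tcp_rot: [[0.996, -0.001, 0.088], [-0.088, -0.002, 0.996], [-0.0, -1.0, -0.002]]
force: [1.7, -9.1, 1.4]
opening: 0.266
```

Request:
jog_arm([
  {"delta_pos":[0,1,0],"turn":0,"fingers":0},
  {"delta_pos":[0,1,0],"turn":0,"fingers":0},
])

```text
time_s: 23.88
position: [0.51, -0.0466, 0.0711]
tcp_rot: [[0.996, -0.001, 0.087], [-0.087, -0.004, 0.996], [-0.0, -1.0, -0.004]]
force: [0.9, -12.5, 2.4]
opening: 0.267
```

```bash
python3 - <<'E'
from h import *
im=capture("scene"); bx=(270,120,400,240)
np.save("pics/s9.npy",im)
crop(im,bx,5,"pics/s9z.png")
s=read_state(); print(s["time_s"],s["position"],s["force"],s["opening"])
E
```

```text
23.9333 [ 0.50997813 -0.04658436  0.07111677] [  0.57889351 -12.48369341   1.61416004] 0.2699120168435726
```

View pics/s9z.png

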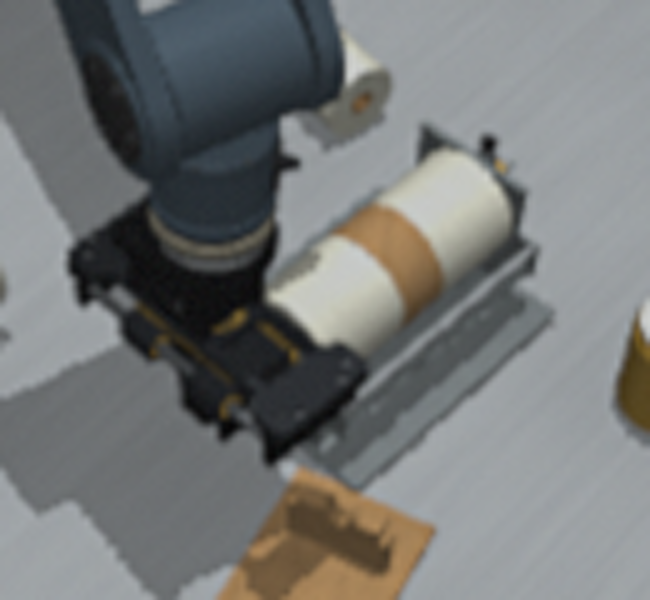

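Request:
jog_arm([
  {"delta_pos":[-0.1,-1.5,0],"turn":0,"fingers":0},
  {"delta_pos":[-0.1,-2.5,0],"turn":0,"fingers":20},
  {"delta_pos":[-0.1,-2.5,0],"turn":0,"fingers":35},
  {"delta_pos":[-0.1,-2.5,0],"turn":0,"fingers":50},
  {"delta_pos":[-0.1,-2.5,0],"turn":0,"fingers":65},
  {"delta_pos":[-0.1,-2.5,0],"turn":0,"fingers":65},
  {"delta_pos":[-0.1,-2.5,0],"turn":0,"fingers":65},
  {"delta_pos":[-0.1,-2.5,0],"turn":0,"fingers":65},
])

```text
time_s: 24.6
position: [0.5093, -0.0463, 0.0709]
tcp_rot: [[0.996, -0.002, 0.089], [-0.089, 0.001, 0.996], [-0.002, -1.0, 0.0]]
force: [0.5, -0.7, 0.1]
opening: 0.614
```

Request:
jog_arm([
  {"delta_pos":[-0.5,-10,0],"turn":0,"fingers":65},
  {"delta_pos":[-1.5,-25,0],"turn":0,"fingers":65},
  {"delta_pos":[-2.5,-40,0],"turn":0,"fingers":65},
  {"delta_pos":[-4,-60,0],"turn":0,"fingers":65},
  {"delta_pos":[-5,-90,20],"turn":0,"fingers":65},
  {"delta_pos":[-5,-120,50],"turn":0,"fingers":65},
  {"delta_pos":[-5,-155,80],"turn":0,"fingers":65},
  {"delta_pos":[-5,-190,100],"turn":0,"fingers":65},
  {"delta_pos":[-5,-230,120],"turn":0,"fingers":65},
  {"delta_pos":[-5,-260,140],"turn":0,"fingers":65},
  {"delta_pos":[-5,-290,140],"turn":0,"fingers":65},
  {"delta_pos":[-5,-290,140],"turn":0,"fingers":65},
])

```text
time_s: 25.6
position: [0.5058, -0.3453, 0.2136]
tcp_rot: [[0.995, 0.006, 0.095], [-0.095, -0.009, 0.995], [0.007, -1.0, -0.008]]
force: [0.6, 0.3, 0.5]
opening: 0.65
```

```bash
python3 - <<'E'
from st import *
p=(0.5122,-0.0215,np.radians(-3.3))
im=capture("scene"); np.save("pics/s10.npy",im)
crop(im,(300,130,390,220),8,"pics/s10z.png")
im=capture("top"); np.save("pics/t10.npy",im); crop(im,(225,160,330,230),7,"pics/t10z.png")
s=read_state(); print(s["time_s"],s["position"],s["force"],s["opening"])
for c in ("scene","top"):
  for t in ("spindle_knob","spindle","spindle_mid","bore_mouth","roll_mid","tin","carton","calculator"):
    print(c,t,[(round(d["confidence"],2),np.round(d["position"],4).tolist()) for d in tip_of(t,c)])
E
```

```text
25.7 [ 0.50408067 -0.33841126  0.21100596] [ 0.13349129 -0.54108977 -0.23925326] 0.6500833734662117
scene spindle_knob [(0.68, [0.5106, -0.0456, 0.0724])]
scene spindle [(0.69, [0.5118, -0.02, 0.078])]
scene spindle_mid []
scene bore_mouth [(0.76, [0.5109, -0.0247, 0.0754])]
scene roll_mid [(0.93, [0.5242, 0.107, 0.0763]), (0.68, [0.305, -0.1795, 0.0556]), (0.58, [0.3168, 0.2724, 0.0338]), (0.33, [0.7192, 0.347, 0.0])]
scene tin [(0.7, [0.7027, 0.1981, 0.0001])]
scene carton [(0.68, [0.51, -0.0216, 0.0726]), (0.67, [0.7138, 0.349, 0.0002])]
scene calculator []
top spindle_knob []
top spindle []
top spindle_mid []
top bore_mouth []
top roll_mid [(0.88, [0.3174, 0.2726, 0.0298]), (0.63, [0.5217, 0.1068, 0.0728]), (0.61, [0.2999, -0.1766, 0.0504])]
top tin [(0.69, [0.71, 0.1983, -0.002])]
top carton [(0.59, [0.7192, 0.3447, -0.0026])]
top calculator [(0.73, [0.3646, -0.4077, 0.0022]), (0.66, [0.52, 0.1036, -0.0008])]
```

View pics/s10z.png

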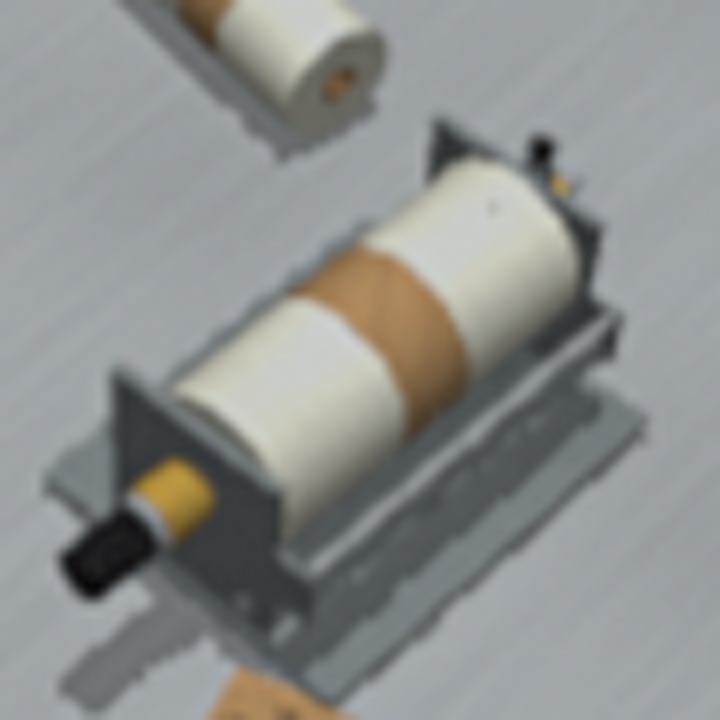

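View pics/t10z.png

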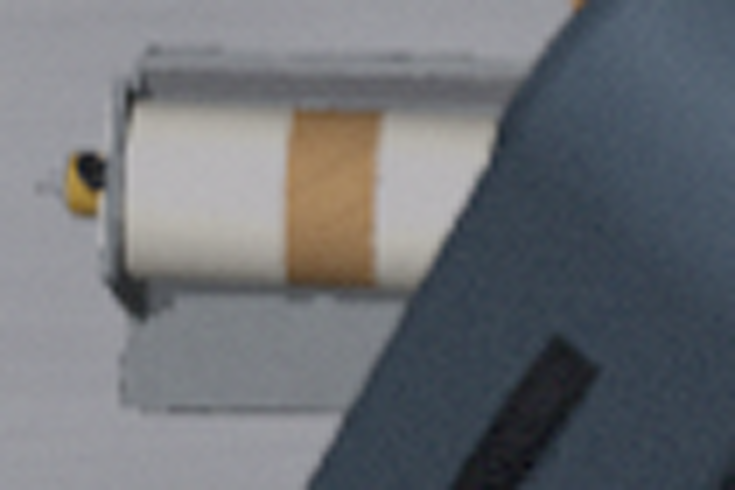

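```bash
python3 -c "
from rig import *
s=read_state(); print(s['time_s'],s['force']); print(hand_in())"
```

```text
26.5 [ 0.73551997 -0.18612272  0.14062328]
the job is handed in; nothing more can be done
None
```

The spindle is in and seated in the stand, the catch appears to have dropped, and I handed the job in at 26.5 s of the 72 s allowed. `hand_in` reports no verdict, so success is not confirmed.

**What I did**
- I took the spindle from the cradle near its balance point and started the nose into the bore without contact forces.
- I pushed it about 140 mm into the roll core and let go of it there. The spindle stayed level.
- I took hold of the knob and advanced until the nose met the far bush's face, peaking at about 10 N. I then swung the nose under a light push of about 3–6 N until it slipped in, about 6.5 mm beside the near bore's line.
- I pushed home. The force along the bore rose to 9 N over the catch and fell to 3.6 N at the groove. The spindle then stopped hard within 0.5 mm of the predicted seat. I pressed to at most 12.5 N there, released it, and backed clear.

**Last checks**
- **Spindle:** the flange sits against the brass mouth and the nose tip shows beyond the far bush.
- **Catch:** its knob is at the same pixel as at the start, so it looks down. Its joint value cannot be read directly.
- **Roll:** found at about z 0.073–0.076 m, above the required 0.068 m.
- **Bystanders:** the tin, carton and calculator are where they were, within the network's noise. The calculator was not found in the last scene picture, only in the top one.
- **Near end from above:** the top camera could not see it because the arm was in the way, so the seat rests on the scene picture and the feel.
- **Far bush sideways offset:** the brass bush in the top picture put it at 6.4 mm and the catch knob at 2–3.5 mm. By feel it was nearer the first.

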